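# Scan the sample dishes and load the rotary sample changer

## Robot

A 7-joint arm with a two-finger parallel gripper is mounted at the origin on the work surface. World frame = base frame: x ahead of the robot, y to its left, z up, the work surface at z = 0. Lengths are in mm, angles in rad, forces in N, time in s.
With the tool pointing down it reaches from about 400 to 875 mm from the base axis. Payload 4.4 kg.
Tool frame: the origin (TCP) lies on the centre line of the jaws, within the pads' length; the fingertips stand 14 mm ahead of it and the grasp point (between the pads) lies 5 mm behind it (tips_ahead is the distance from the TCP to the fingertips, in mm); z points along the fingers, y is the line along which they close (so a half turn about z gives the same grasp; the last joint's range is limited). The gripper opens to 85 mm and grips with 20 to 120 N. Pads are 22 mm wide; open, the fingers measure 114 mm over their backs; the gripper's body (76 mm by 85 mm) begins 54 mm behind the grasp point. The pads swing forward as they close: fully open they stand 13 mm farther back than shut.
Start: joints at [1.208, 0.628, 0.038, 1.517, -0.027, 0.996, -0.02], TCP at [190.128, -621.586, 216.313] pointing down, gripper open.
Joint ranges: [-3.06, 3.06], [-0.37, 2.12], [-1.25, 1.32], [0.18, 2.47], [-1.1, 4.24], [0.23, 1.98], [-2.94, 2.94]. Speed limits (rad/s): [2.57, 2.57, 3.14, 3.14, 3.14, 3.14, 3.14].

## Interface

Orientations are given as [roll, pitch, yaw] about the fixed x, y, z axes, in that order (R = Rz(yaw) Ry(pitch) Rx(roll)).
In Python, from cell import * gives the robot as it stands.
- The arm moves only by the tool move_arm, never from a script. Its argument "rows" is text: rows parted by semicolons, each of 7 numbers parted by spaces: the shift along the tool's x, y, z scaled (see below), then the turn, a rotation vector about the tool's x, y, z scaled (see below), then the closure, from -1 (fully open) to 1 (shut). A call has 1 to 12 rows; each row is the pose to reach, as a shift and turn from the pose commanded when the call began, along the tool's axes at that moment; what a row does not reach only later rows make up. The controller multiplies each number of a shift by 0.3 m and each number of a turn by pi/2 rad. A row lasts 1/12 s, in which the tool goes at most 41.7 mm and 7.16 degrees, less where a joint would pass 70% of its speed; a pose out of reach is approached as far as the arm can. A call with a number of a shift or a turn outside -1 to 1 is refused whole. A call with a gripper value outside its range is refused whole. The fingers move at their own pace and stop on an object; the grip force is fixed at half the most. Time passes only in rows, so rows that repeat a pose let the fingers close. It gives the time, the measured TCP pose, the force, the opening and the grip force at its end, in the units of the state.
- read_state(): the state, without advancing time (a new reading comes with each control period).
- get_image(name): name is "side" or "top" or "wrist"; returns a dict with "img" (420x560x3 uint8, red, green, blue), "vfov" (degrees; the focal length in pixels is half the picture's height over the tangent of half this angle, whatever the lens; pixels are square), "cx", "cy" (the principal point, pixels), "extrinsics" (4x4, takes a point from camera to world coordinates); the wrist camera has in their place "T_tool_cam" (4x4, takes a point from camera to tool coordinates, whose origin is the TCP and whose axes are the flange's). Camera axes: x right, y up, looking along -z (the intrinsics and any distortion apply to the point x, -y, -z); pixel columns grow to the right and rows downward; lengths in mm; the calibration is good to about 2 mm. A picture is of the moment at which its call begins: read the wrist's pose just before it. There is no depth.
- finish_job(): hands the job in; it is judged then, once.
The state is a dict: "clock": time; "qpos": joint angles; "qd": joint speeds; "tau": joint torques, N m; "eef_pos": TCP position; "tool_rot": TCP orientation; "force": force on the tool from outside, world axes, zero at the start; "torque": the same for the moment, N m; "width": finger opening in mm; "gripper_force": force on a finger pad.
Only numpy, scipy, OpenCV 4.12 (cv2) and the standard library are available. Lean on these libraries where they do the work, as an engineer would, in place of code of your own. Each camera call takes 0.05 s, during which the arm holds its last target. There are 200 camera calls.

## Task

Log and load the sample dishes that are on the desk, in the order green, yellow, red (one may be missing: pass over it and leave its pocket empty): hold each dish up level over the code reader, centred between the orange-tipped posts with its underside at the height of their tops, still for three seconds; then, with the turntable clicked round so that the pocket of the dish's colour is at the white arrow, set the dish flat in that pocket and let go, before you take up the next. When all are loaded, turn the table back home (white bar at the arrow) with every dish still lying in its own pocket; leave the jars and the other things on the desk alone.

Things in the scene. Friction and masses are not known exactly. Their poses are not given: they have to be found in the camera images.
- turntable (a joint): Angle of the sample changer's turntable (rad), growing counter-clockwise from above. 0 = home (white bar at the white arrow). Spring detents at 0, 0.785, 1.571, 2.356 (stops just beyond the ends): 0.785 brings the green pocket to the arrow, 1.571 the yellow, 2.356 the red. Let go within 0.15 rad of a detent it settles to about 0.03 rad; further off it may snap either way.
- hub_grip (a point): On the turntable's axis, 112 mm above the desk, in the middle of the black grip bar on the stem by which the table is turned (up to 0.3 N m): bar 50 mm long, 12 mm wide, 95 to 125 mm above the desk. Its x axis runs along the bar and turns with the table. The table is an aluminium disc 310 mm across, its top face 45 mm above the desk.
- load_mark (a point): Loading spot, fixed: where a pocket's centre lies (48 mm above the desk) when it is at the white arrow on the changer's grey base, on the robot's side; 110 mm from the turntable's axis. The x axis points from the arrow toward the turntable's axis.
- view (a point): The reader's viewing point: centred between the four orange-tipped posts (10 mm thick, 120 mm square apart) of the black code reader (150 x 150 mm, 30 mm high, glass window on top) and level with the post tops, 120 mm above the desk. A dish's underside centre belongs here when it is shown.
- pocket_green (a point): Centre of the green pocket of the turntable: top of a green round pad 60 mm across, 3 mm proud of the disc, 48 mm above the desk, 110 mm from the axis. Four steel pins, 6 mm thick, stand 35 mm from its centre, 4 mm above the pad, at 45 degrees to the radial direction.
- pocket_yellow (a point): Centre of the yellow pocket of the turntable: top of a yellow round pad 60 mm across, 3 mm proud of the disc, 48 mm above the desk, 110 mm from the axis. Four steel pins, 6 mm thick, stand 35 mm from its centre, 4 mm above the pad, at 45 degrees to the radial direction.
- pocket_red (a point): Centre of the red pocket of the turntable: top of a red round pad 60 mm across, 3 mm proud of the disc, 48 mm above the desk, 110 mm from the axis. Four steel pins, 6 mm thick, stand 35 mm from its centre, 4 mm above the pad, at 45 degrees to the radial direction.
- dish_green: Closed round sample dish with a green lid, 55 mm across, 24 mm high, about 60 g, lying flat on the desk at the start; may be absent. Origin: centre of its underside; z axis up through the lid. Round, so its yaw is of no matter; grip across the diameter from above.
- dish_yellow: Closed round sample dish with a yellow lid, 55 mm across, 24 mm high, about 60 g, lying flat on the desk at the start; may be absent. Origin: centre of its underside; z axis up through the lid. Round, so its yaw is of no matter; grip across the diameter from above.
- dish_red: Closed round sample dish with a red lid, 55 mm across, 24 mm high, about 60 g, lying flat on the desk at the start; may be absent. Origin: centre of its underside; z axis up through the lid. Round, so its yaw is of no matter; grip across the diameter from above.
- jar_a: Small jar with yellow contents and white cap, 46 mm across, 58 mm high; not part of the job, leave alone. Origin: centre of its underside.
- jar_b: Small jar with yellow contents and white cap, 46 mm across, 58 mm high; not part of the job, leave alone. Origin: centre of its underside.
- jar_c: Small jar with black contents and white cap, 46 mm across, 58 mm high; not part of the job, leave alone. Origin: centre of its underside.
- beaker: Large white lidded beaker, 148 mm across, 128 mm high; not part of the job, leave alone. Origin: centre of its underside.
- tape: Roll of yellow tape lying flat, 90 mm across, 25 mm high; not part of the job, leave alone. Origin: centre of its underside.
- pen_cup: Brown pen cup, 70 mm across, 100 mm high; not part of the job, leave alone. Origin: centre of its underside.
- pen: Blue pen, 130 mm long, 10 mm thick; not part of the job, leave alone. Origin: centre of its underside as it first lies.

How it is judged:
By the outcome, as a careful person would: the job done as asked, in the order asked, and still so for the second after the job is handed in, with the robot touching nothing.
Of dish_green, dish_yellow, dish_red only 2 to 3 are there at a start; the rules pass over those that are not, and their reading is None.
At some moment in a run one of dish_green, dish_yellow, dish_red may be knocked a few centimetres aside while the robot is not near it.
Once in a run the grip may slacken for a moment while it holds something.
It also fails if it takes over 210 s, if anything falls off the work surface, if the arm or the gripper's body presses on something with over 40 N, if the wrist force passes 120 N, or if a joint passes its speed limit or range.

## Working session

There is one attempt and no reset: what is moved stays moved. The work goes in short steps, Python scripts to look and compute and a tool call to move; the robot and the scene stay as the last step left them, time stands still between calls to the robot, and variables do not carry over. Pictures are saved under pics/ and viewed, at most 14 in all, crops included, and the job is handed in when it is done.

Besides the shell and the picture viewer there is one more tool, called after "Emit:" as name(argument=value, ...) on one line, values as JSON. move_arm: Moves the arm, as the interface text tells. Its arguments: {"type":"object","properties":{"rows":{"type":"string"}},"required":["rows"]}

```bash
ls; mkdir -p pics; python3 - <<'E'
from cell import *
import cv2
s=read_state(); print(s)
for n in ["top","side"]:
    d=get_image(n); cv2.imwrite(f"pics/{n}0.png",d["img"][:,:,::-1]); print({k:v for k,v in d.items() if k!="img"})
d=get_image("wrist"); print({k:v for k,v in d.items() if k!="img"})
E
```

```text
pics
{'clock': 0.0, 'qpos': array([ 1.20817705,  0.62933113,  0.03847391,  1.51836541, -0.02702611,
        0.99628233, -0.01997909]), 'qd': array([ 0.00042633, -0.00029419, -0.00030846,  0.00066879,  0.00031571,
       -0.0004265 , -0.00157488]), 'tau': array([ 3.68705187e-04, -5.63404763e+01,  1.22640342e+00, -1.93445385e+01,
        1.10383920e-02,  1.05005750e-02, -3.19934850e-05]), 'eef_pos': array([ 189.94056723, -620.95503573,  215.40022853]), 'tool_rot': array([-3.13972536e+00,  2.06024718e-05,  2.96800204e-01]), 'force': array([-0.637551  , -0.38623925, -1.28013446]), 'torque': array([-0.01102914, -0.02217204,  0.00612699]), 'gripper_force': 0.0, 'width': 85.36334879482648}
{'vfov': 45.14753706277793, 'cx': 272.97572273283765, 'cy': 208.92775218657047, 'extrinsics': array([[ 1.36575939e-03,  9.94042842e-01, -1.08981476e-01,
         4.09973301e+02],
       [-9.99985944e-01,  7.99275727e-04, -5.24149518e-03,
         6.65929845e-01],
       [-5.12316452e-03,  1.08987102e-01,  9.94029962e-01,
         1.48754038e+03],
       [ 0.00000000e+00,  0.00000000e+00,  0.00000000e+00,

[... 197 characters left out ...]
13e+02],
       [-7.12032768e-01, -4.39345679e-01,  5.47708601e-01,
         8.66259645e+02],
       [-4.12252257e-04,  7.80310639e-01,  6.25391987e-01,
         1.09318031e+03],
       [ 0.00000000e+00,  0.00000000e+00,  0.00000000e+00,
         1.00000000e+00]])}
{'vfov': 59.98641793631208, 'cx': 280.6550396813379, 'cy': 208.67057795213958, 'T_tool_cam': array([[ 6.46227805e-04,  9.59535831e-01,  2.81585816e-01,
         7.22661175e+01],
       [ 9.99999776e-01, -6.68457654e-04, -1.71123327e-05,
         6.27614258e-01],
       [ 1.71808298e-04,  2.81585765e-01, -9.59536048e-01,
        -1.57806995e+02],
       [ 0.00000000e+00,  0.00000000e+00,  0.00000000e+00,
         1.00000000e+00]])}
```

View pics/top0.png

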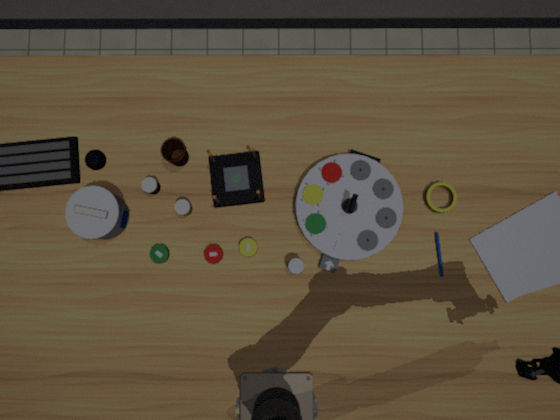

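View pics/side0.png

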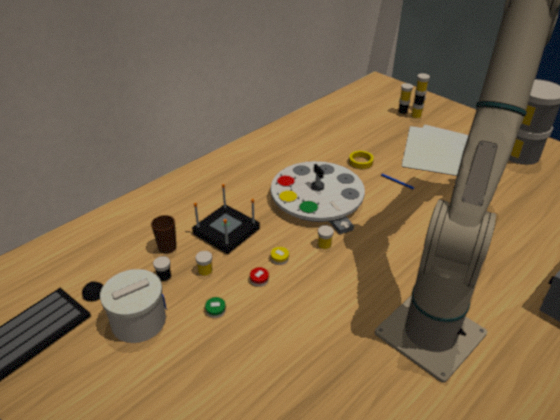

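The top view shows all three dishes: green (159,254), red (213,254), yellow (248,247). The turntable is at (349,206), the reader at (236,179), the arrow at (331,263), and a jar close by at (296,266). The side view agrees.

```bash
cat > h.py <<'E'
from cell import *
import cv2, numpy as np
from scipy.spatial.transform import Rotation as R
def cam(n):
    s=read_state(); d=get_image(n); f=d["img"].shape[0]/2/np.tan(np.radians(d["vfov"])/2)
    if n=="wrist":
        T=np.eye(4); T[:3,:3]=R.from_euler("xyz",s["tool_rot"]).as_matrix(); T[:3,3]=s["eef_pos"]; E=T@d["T_tool_cam"]
    else: E=d["extrinsics"]
    return dict(img=d["img"],hsv=cv2.cvtColor(d["img"],cv2.COLOR_RGB2HSV),f=f,cx=d["cx"],cy=d["cy"],E=E,s=s)
def cast(c,uv,z):
    d=c["E"][:3,:3]@np.array([(uv[0]-c["cx"])/c["f"],-(uv[1]-c["cy"])/c["f"],-1]); o=c["E"][:3,3]
    return o+d*(z-o[2])/d[2]
def proj(c,p):
    q=c["E"][:3,:3].T@(np.array(p)-c["E"][:3,3]); return np.array([c["cx"]-c["f"]*q[0]/q[2],c["cy"]+c["f"]*q[1]/q[2]])
HS={"green":(50,85),"yellow":(24,34),"red":(172,6),"orange":(7,16)}
def mask(c,col,smin=150,vmin=60):
    lo,hi=HS[col]; H,S,V=cv2.split(c["hsv"]); m=((H>=lo)&(H<=hi)) if lo<hi else ((H>=lo)|(H<=hi))
    return (m&(S>smin)&(V>vmin)).astype(np.uint8)
def blobs(m,amin=20):
    cs,_=cv2.findContours(m,cv2.RETR_EXTERNAL,cv2.CHAIN_APPROX_NONE); out=[]
    for k in cs:
        if cv2.contourArea(k)>=amin:
            h=cv2.convexHull(k); M=cv2.moments(h); out.append((M["m10"]/M["m00"],M["m01"]/M["m00"],M["m00"]))
    return out
E
python3 - <<'E'
from h import *
for n in ["top","side"]:
    c=cam(n); np.save(f"{n}.npy",c,allow_pickle=True); print(n,"base",proj(c,[0,0,0]))
    for col in HS:
        for b in blobs(mask(c,col),2 if col=="orange" else 40)[:14]:
            print(col,np.round(b,1),"z24",cast(c,b,24)[:2].round(1),"z48",cast(c,b,48)[:2].round(1),"z120",cast(c,b,118)[:2].round(1))
t=np.load("top.npy",allow_pickle=True).item()["img"][:,:,::-1]; s=np.load("side.npy",allow_pickle=True).item()["img"][:,:,::-1]
a=cv2.resize(t[140:280,200:410],None,fx=3.8,fy=3.8,interpolation=2); cv2.imwrite("pics/topc.png",a)
b=cv2.resize(s[150:290,180:380],None,fx=4,fy=4,interpolation=2); cv2.imwrite("pics/sidec.png",b)
E
```

```text
top base [275.69766692 409.59880886]
green [159.1 253.6 208. ] z24 [440.3 337.4] z48 [439.8 331.9] z120 [438.4 315.8]
yellow [247.7 246.9 230.5] z24 [459.9  81.5] z48 [459.1  80.1] z120 [456.7  76.3]
yellow [312.4 194.1 256.5] z24 [ 614.1 -106.8] z48 [ 610.8 -105. ] z120 [601.  -99.9]
yellow [440.7 196.9 696. ] z24 [ 606.2 -480.9] z48 [ 603. -473.] z120 [ 593.6 -450. ]
red [213.  253.7 256.5] z24 [440.3 181.4] z48 [439.8 178.5] z120 [438.4 169.8]
red [331.1 172.1 274. ] z24 [ 679.4 -162.1] z48 [ 675.  -159.5] z120 [ 662.1 -151.7]
orange [214.3 196.5   7.5] z24 [606.8 180.1] z48 [603.5 177.2] z120 [594.1 168.6]
orange [257.5 191.4   7. ] z24 [622.   53.7] z48 [618.6  52.9] z120 [608.4  50.3]
orange [209.9 154.1   3.5] z24 [733.1 194.8] z48 [727.8 191.6] z120 [712.3 182.3]
orange [252.8 149.    3. ] z24 [748.5  68.3] z48 [742.9  67.2] z120 [726.7  63.9]
side base [430.6908304  333.00684531]
green [214.9 305.4 221.5] z24 [437.9 344. ] z48 [420.7 355.7] z120 [370.6 389.9]
green [308.1 206.4 118. ] z24 [ 547.1 -131.5] z48 [ 527.5 -109.1] z120 [470.2 -43.8]
yellow [279.4 253.5 192. ] z24 [
[... 174 characters left out ...]
 -469.9] z48 [ 578.7 -439.9] z120 [ 518.  -352.4]
red [258.6 275.1 222.5] z24 [436.9 188.8] z48 [419.8 204. ] z120 [369.7 248.4]
red [285.5 180.4 113.5] z24 [ 698.2 -180.5] z48 [ 675.2 -157. ] z120 [608.  -88.5]
orange [252.4 270.9  34.5] z24 [461.  190.4] z48 [443.3 205.6] z120 [391.6 249.8]
orange [265.1 271.9  50.5] z24 [433.3 167.5] z48 [416.2 183.2] z120 [366.4 229. ]
orange [224.9 220.5   5. ] z24 [681.7 104.7] z48 [659.1 121.8] z120 [593.  171.7]
orange [194.9 203.9  13. ] z24 [813.4 120.6] z48 [787.8 137.3] z120 [713.1 186.1]
orange [252.3 200.   10.5] z24 [697.6 -25.8] z48 [674.6  -5.7] z120 [607.5  52.7]
orange [223. 185.  12.] z24 [828.4 -10.4] z48 [802.5   9.3] z120 [726.8  66.6]
```

View pics/topc.png

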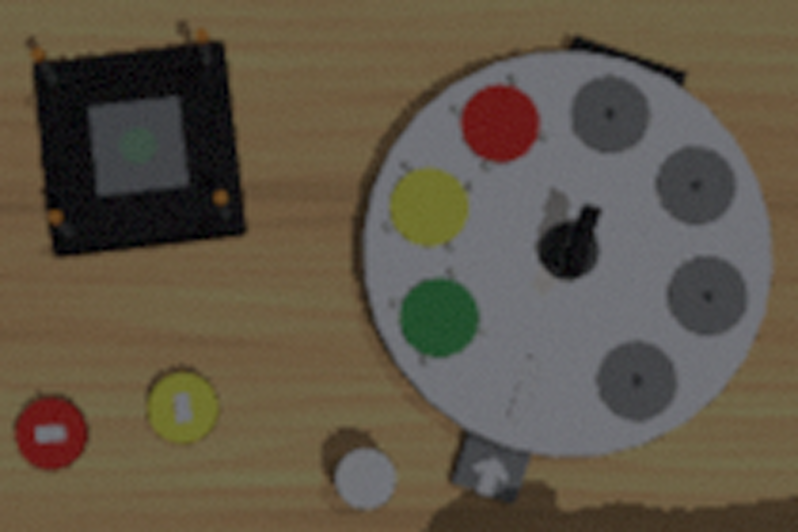

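The crop gives clean pads, four orange posts, the arrow at about (491,472) in the crop and the white bar pointing at it, so the table is home. The next step is to refine the axis and work out the first move.

```bash
cat >> h.py <<'E'
def go(x,y,z,yaw_deg,s=None):
    s=s or read_state(); Rc=R.from_euler("xyz",s["tool_rot"]); Rt=R.from_euler("xyz",[np.pi,0,np.radians(yaw_deg)])
    d=Rc.inv().apply(np.array([x,y,z])-s["eef_pos"]); r=(Rc.inv()*Rt).as_rotvec()
    print("at",s["eef_pos"].round(1),np.degrees(s["tool_rot"]).round(2),"q7",round(s["qpos"][6],2),"| shift",(d/300).round(4),"turn",(r/(np.pi/2)).round(4),"rows",round(max(np.linalg.norm(d)/41.7,np.degrees(np.linalg.norm(r))/7.16),1))
E
python3 - <<'E'
from h import *
t=np.load("top.npy",allow_pickle=True).item(); s=np.load("side.npy",allow_pickle=True).item()
for n,c in(("top",t),("side",s)):
    H,S,V=cv2.split(c["hsv"])
    g=((H>60)&(H<90)&(S>120)).astype(np.uint8)
    P={"g":[b for b in blobs(g,60)]}
    for b in P["g"]: print(n,"green",np.round(b,1),cast(c,b,48)[:2].round(1))
    m=((S<80)&(V>70)).astype(np.uint8); m=cv2.morphologyEx(m,cv2.MORPH_OPEN,np.ones((5,5)))
    k=max(cv2.findContours(m,0,1)[0],key=lambda k:cv2.contourArea(cv2.convexHull(k)) if cv2.boundingRect(k)[2]<200 else 0)
    pts=np.array([cast(c,q[0],45)[:2] for q in cv2.convexHull(k)],np.float32); (x,y),r=cv2.minEnclosingCircle(pts); print(n,"disc",x,y,r)
    Pw=np.array([np.hypot(*(p-[577,-208])) for p in pts]); print(Pw.min(),Pw.max())
    if n=="top":
        jars=[b for b in blobs(m,60)]; print([ (np.round(b,0).tolist(),cast(c,b,58)[:2].round(0).tolist()) for b in jars])
go(577,-208,220,-18)
E
```

```text
top green [159.1 253.5 240. ] [440.1 331.9]
top green [314.9 223.1 274. ] [ 527.2 -111.7]
top disc 576.4198608398438 -209.27452087402344 156.66534423828125
152.4970875769666 157.9870836680864
[([245.0, 414.0, 92.0], [5.0, 84.0]), ([301.0, 392.0, 886.0], [62.0, -69.0]), ([330.0, 264.0, 80.0], [410.0, -152.0]), ([296.0, 265.0, 203.0], [407.0, -57.0]), ([182.0, 206.0, 192.0], [574.0, 269.0]), ([523.0, 249.0, 6414.0], [454.0, -695.0]), ([91.0, 212.0, 2258.0], [558.0, 526.0]), ([148.0, 184.0, 189.0], [638.0, 365.0]), ([236.0, 178.0, 70.0], [656.0, 116.0]), ([349.0, 207.0, 9098.0], [574.0, -208.0]), ([116.0, 52.0, 158.0], [1031.0, 471.0]), ([46.0, 53.0, 169.0], [1031.0, 679.0]), ([13.0, 53.0, 134.0], [1031.0, 776.0]), ([545.0, 52.0, 140.0], [1033.0, -791.0]), ([512.0, 52.0, 170.0], [1033.0, -694.0]), ([476.0, 52.0, 170.0], [1033.0, -588.0]), ([46.0, 39.0, 594.0], [1073.0, 680.0]), ([14.0, 39.0, 500.0], [1073.0, 777.0]), ([545.0, 38.0, 517.0], [1074.0, -792.0]), ([155.0, 41.0, 2557.0], [1065.0, 357.0]), ([82.0, 42.0, 870.0], [1063.0, 574.0]), ([364.0, 41.0, 7937.0], [1066.0, -261.0])]
side green [214.9 305.9 235.5] [419.3 356.8]
side green [308.1 206.4 123.5] [ 527.3 -108.9]
side disc 273.1246032714844 -698.3858642578125 462.3768615722656
326.19723659260706 974.4453184319985
at [ 190.1 -621.3  215.9] [-179.95   -0.     17.01] q7 -0.02 | shift [ 1.6363 -0.9402 -0.0129] turn [-5.00e-04  1.00e-04  3.89e-01] rows 13.6
```

Emit:
move_arm(rows="0.15 -0.1 0 0 0 0.1 -1; 0.3 -0.18 0 0 0 0.2 -1; 0.45 -0.26 0 0 0 0.3 -1; 0.6 -0.34 0 0 0 0.389 -1; 0.75 -0.43 0 0 0 0.389 -1; 0.88 -0.5 0 0 0 0.389 -1; 0.97 -0.56 0 0 0 0.389 -1; 1 -0.58 0 0 0 0.389 -1; 1 -0.58 0 0 0 0.389 -1")

```text
clock: 1.0
eef_pos: [431.7, -360.5, 216.1]
tool_rot: [-3.137, -0.001, -0.305]
force: [0.5, -0.1, -0.1]
width: 85.4
gripper_force: 0.0
```

```bash
python3 - <<'E'
from h import *
go(577.2,-208.3,200,-17.8)
E
```

```text
at [ 431.7 -360.5  216.1] [-1.7972e+02 -8.0000e-02 -1.7480e+01] q7 -1.1 | shift [ 0.3101 -0.6294  0.057 ] turn [-0.0031 -0.0009  0.0036] rows 5.1
```

Emit:
move_arm(rows="0.08 -0.15 0.02 0 0 0.0036 -1; 0.15 -0.29 0.04 0 0 0.0036 -1; 0.21 -0.43 0.057 0 0 0.0036 -1; 0.27 -0.55 0.057 0 0 0.0036 -1; 0.31 -0.629 0.057 0 0 0.0036 -1; 0.31 -0.629 0.057 0 0 0.0036 -1; 0.31 -0.629 0.057 0 0 0.0036 -1")

```text
clock: 1.58
eef_pos: [575.2, -212.7, 198.6]
tool_rot: [-3.14, 0.0, -0.313]
force: [-0.2, -1.7, -0.0]
width: 85.4
gripper_force: 0.0
```

```bash
python3 - <<'E'
from h import *
c=cam("wrist"); cv2.imwrite("pics/w1.png",c["img"][:,:,::-1])
for z in (48,95,125): print(z,proj(c,[577.2,-208.3,z]).round(1))
for a in (-17.8,):
  for l in (-25,25): print(proj(c,[577.2+l*np.cos(np.radians(a)),-208.3+l*np.sin(np.radians(a)),125]).round(1))
go(577.2,-208.3,117,-17.8)
E
```

```text
48 [275.3 188.2]
95 [274.3 202.5]
125 [273.4 214.5]
[273.7 249.3]
[273.2 177.6]
at [ 573.3 -215.7  198.8] [ 1.7999e+02  4.0000e-02 -1.8170e+01] q7 -1.44 | shift [ 0.005  -0.0276  0.2727] turn [ 0.0001  0.0004 -0.0041] rows 2.0
```

View pics/w1.png

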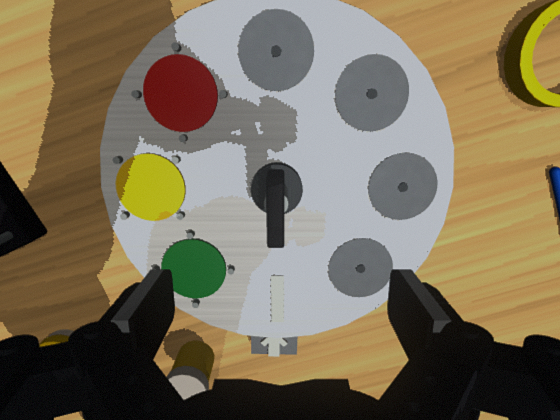

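The bar, pads and arrow lie where I predicted, within 2 px: the bar runs from (276,170) to (276,247). Lower and grip.

Emit:
move_arm(rows="0 0 0 0 0 0 -1; 0 0 0 0 0 0 -1; 0 0 0 0 0 0 -1")

```text
clock: 1.88
eef_pos: [571.8, -218.6, 199.5]
tool_rot: [3.141, 0.0, -0.323]
force: [0.6, -0.8, 0.0]
width: 85.3
gripper_force: 0.0
```

```bash
python3 - <<'E'
from h import *
go(577.2,-208.3,108,-17.8)
E
```

```text
at [ 571.8 -218.6  199.5] [179.96   0.   -18.5 ] q7 -1.44 | shift [ 0.0062 -0.0385  0.3048] turn [ 0.0005  0.     -0.0078] rows 2.2
```

Emit:
move_arm(rows="0 0 0 0 0 0 -1; 0 0 0 0 0 0 -1; 0 0 0 0 0 0 -1; 0 0 0 0 0 0 -1; 0 0 0 0 0 0 -1; 0 0 0 0 0 0 -1")

```text
clock: 2.38
eef_pos: [572.9, -216.7, 199.2]
tool_rot: [-3.142, -0.0, -0.32]
force: [0.8, -1.3, 0.8]
width: 85.5
gripper_force: 0.0
```

```bash
python3 - <<'E'
from h import *
c=cam("wrist")
for z in (48,125): print(z,proj(c,[577.2,-208.3,z]).round(1))
H,S,V=cv2.split(c["hsv"]); m=((H>60)&(H<90)&(S>120)).astype(np.uint8); 
for col in("red","yellow"): print(col,[cast(c,b,48).round(1)[:2] for b in blobs(mask(c,col,150,60),1000)])
print([cast(c,b,48).round(1)[:2] for b in blobs(m,1000)])
go(577.2,-208.3,108,-17.8)
E
```

```text
48 [269.8 187. ]
125 [266.5 212.9]
red [array([ 676.1, -159.5])]
yellow [array([ 611.5, -106.1]), array([ 612.7, -444.1])]
[array([ 528.2, -112.6])]
at [ 572.9 -216.7  199.2] [-180.      0.    -18.33] q7 -1.44 | shift [ 0.0048 -0.031   0.304 ] turn [-0.      0.     -0.0058] rows 2.2
```

Emit:
move_arm(rows="0.005 -0.028 0.05 0 0 -0.0058 -1; 0.005 -0.028 0.12 0 0 -0.0058 -1; 0.005 -0.028 0.2 0 0 -0.0058 -1; 0.005 -0.028 0.26 0 0 -0.0058 -1; 0.005 -0.028 0.295 0 0 -0.0058 -1; 0.005 -0.028 0.304 0 0 -0.0058 -1; 0.005 -0.028 0.304 0 0 -0.0058 -1; 0.005 -0.028 0.304 0 0 -0.0058 0; 0.005 -0.028 0.304 0 0 -0.0058 0.4; 0.005 -0.028 0.304 0 0 -0.0058 0.7; 0.005 -0.028 0.304 0 0 -0.0058 1; 0.005 -0.028 0.304 0 0 -0.0058 1")

```text
clock: 3.43
eef_pos: [577.3, -209.3, 108.7]
tool_rot: [-3.142, -0.001, -0.311]
force: [-0.3, -0.6, -1.1]
width: 25.8
gripper_force: 0.0
```

Emit:
move_arm(rows="0 0 0 0 0 0 1; 0 0 0 0 0 0 1; 0 0 0 0 0 0 1; 0 0 0 0 0 0 1; 0 0 0 0 0 0 1; 0 0 0 0 0 0 1")

```text
clock: 3.93
eef_pos: [577.2, -209.3, 108.6]
tool_rot: [-3.141, -0.001, -0.311]
force: [-1.6, 1.2, 6.3]
width: 8.3
gripper_force: 59.0
```

```bash
python3 - <<'E'
from h import *
s=read_state();print(s["force"],s["torque"],s["width"],s["gripper_force"])
go(577.7,-209.3,108,27.2)
E
```

```text
[-1.63008782  1.15467595  6.34933962] [ 0.12062917  0.23606299 -0.01335153] 8.276705688012163 59.03962969779968
at [ 577.2 -209.3  108.6] [-1.7999e+02 -3.0000e-02 -1.7800e+01] q7 -1.43 | shift [ 0.0016 -0.0004  0.0018] turn [ 1.000e-04 -4.000e-04 -5.001e-01] rows 6.3
```

Emit:
move_arm(rows="0 0 0 0 0 -0.04 1; 0 0 0 0 0 -0.1 1; 0 0 0 0 0 -0.16 1; 0 0 0 0 0 -0.22 1; 0 0 0 0 0 -0.28 1; 0 0 0 0 0 -0.34 1; 0 0 0 0 0 -0.4 1; 0 0 0 0 0 -0.45 1; 0 0 0 0 0 -0.49 1; 0 0 0 0 0 -0.5 1; 0 0 0 0 0 -0.5 1; 0 0 0 0 0 -0.5 1")

```text
clock: 4.93
eef_pos: [577.2, -208.9, 108.6]
tool_rot: [-3.141, -0.001, 0.474]
force: [-1.2, 1.7, 5.9]
width: 8.1
gripper_force: 60.3
```

Emit:
move_arm(rows="0 0 0 0 0 0 1; 0 0 0 0 0 0 1; 0 0 0 0 0 0 1; 0 0 0 0 0 0 1; 0 0 0 0 0 0 -1; 0 0 0 0 0 0 -1; 0 0 0 0 0 0 -1; 0 0 0 0 0 0 -1; 0 0 0 0 0 0 -1; 0 0 0 0 0 0 -1; 0 0 0 0 0 0 -1; 0 0 0 0 0 0 -1")

```text
clock: 5.93
eef_pos: [577.0, -209.3, 108.0]
tool_rot: [3.142, -0.0, 0.475]
force: [0.9, -0.4, 1.1]
width: 85.3
gripper_force: 0.0
```

```bash
python3 - <<'E'
from h import *
s=read_state();print(s["force"],s["torque"],s["width"],s["gripper_force"])
c=cam("top")
H,S,V=cv2.split(c["hsv"]); m=((H>60)&(H<90)&(S>120)).astype(np.uint8); 
print("green",[(np.round(b,1),cast(c,b,24).round(1)[:2]) for b in blobs(m,60)])
for col in("red","yellow"): print(col,[(np.round(b,1),cast(c,b,24).round(1)[:2],cast(c,b,48).round(1)[:2]) for b in blobs(mask(c,col),40)])
go(577.7,-209.3,200,70)
E
```

```text
[ 0.93494    -0.44967437  1.07539514] [ 0.00301744 -0.0112971  -0.01801732] 85.34700882799972 0.0
green [(array([159.1, 253.5, 240.5]), array([440.7, 337.4])), (array([336.8, 242. , 276.5]), array([ 474.5, -176.4]))]
red [(array([213. , 253.6, 256. ]), array([440.3, 181.5]), array([439.8, 178.5])), (array([312.7, 193.4, 286.5]), array([ 616.3, -107.7]), array([ 612.9, -105.9]))]
yellow [(array([247.5, 246.6, 230.5]), array([460.6,  82. ]), array([459.8,  80.6])), (array([314.6, 222.3, 283.5]), array([ 531.4, -112.5]), array([ 529.4, -110.7])), (array([440.6, 196.9, 685.5]), array([ 606.1, -480.5]), array([ 602.8, -472.6]))]
at [ 577.  -209.3  108. ] [180.     0.    27.19] q7 -0.84 | shift [ 0.0021  0.0012 -0.3066] turn [ 0.      0.     -0.4756] rows 6.0
```

Emit:
move_arm(rows="0 0 -0.1 0 0 0 -1; 0 0 -0.2 0 0 0 -1; 0 0 -0.3 0 0 -0.07 -1; 0 0 -0.306 0 0 -0.15 -1; 0 0 -0.306 0 0 -0.23 -1; 0 0 -0.306 0 0 -0.31 -1; 0 0 -0.306 0 0 -0.38 -1; 0 0 -0.306 0 0 -0.45 -1; 0 0 -0.306 0 0 -0.5 -1; 0 0 -0.306 0 0 -0.5 -1")

```text
clock: 6.82
eef_pos: [576.8, -209.4, 199.8]
tool_rot: [-3.142, -0.0, 1.262]
force: [0.8, 0.5, 0.1]
width: 85.5
gripper_force: 0.0
```

Emit:
move_arm(rows="0.1 -0.06 0 0 0 0 -1; 0.22 -0.13 0 0 0 0 -1; 0.34 -0.2 0 0 0 0 -1; 0.46 -0.28 0 0 0 0 -1; 0.58 -0.36 0 0 0 0 -1; 0.7 -0.43 0 0 0 0 -1; 0.8 -0.5 0 0 0 0 -1; 0.9 -0.56 0 0 0 0 -1; 0.97 -0.6 0 0 0 0 -1; 1 -0.62 0 0 0 0 -1; 1 -0.62 0 0 0 0 -1; 1 -0.62 0 0 0 0 -1")

```text
clock: 7.82
eef_pos: [491.9, 132.2, 199.8]
tool_rot: [3.141, 0.001, 1.259]
force: [0.3, 0.5, -0.3]
width: 85.4
gripper_force: 0.0
```

```bash
python3 - <<'E'
from h import *
go(440.6,337.4,150,72.2)
E
```

```text
at [491.9 132.2 199.8] [1.7997e+02 6.0000e-02 7.2130e+01] q7 -0.82 | shift [ 0.5987 -0.3726  0.1651] turn [ 0.0003  0.0007 -0.0008] rows 5.2
```

Emit:
move_arm(rows="0.08 -0.05 0.03 0 0 0 -1; 0.18 -0.11 0.07 0 0 0 -1; 0.29 -0.18 0.11 0 0 0 -1; 0.4 -0.25 0.14 0 0 0 -1; 0.5 -0.31 0.165 0 0 0 -1; 0.57 -0.35 0.165 0 0 0 -1; 0.599 -0.373 0.165 0 0 0 -1; 0.599 -0.373 0.165 0 0 0 -1; 0.599 -0.373 0.165 0 0 0 -1; 0.599 -0.373 0.165 0 0 0 -1; 0.599 -0.373 0.165 0 0 0 -1; 0.599 -0.373 0.165 0 0 0 -1")

```text
clock: 8.82
eef_pos: [441.2, 336.5, 150.5]
tool_rot: [3.141, 0.001, 1.257]
force: [1.0, -0.1, -0.1]
width: 85.2
gripper_force: 0.0
```

```bash
cat >> h.py <<'E'
def wdish(col,z=24):
    c=cam("wrist"); H,S,V=cv2.split(c["hsv"])
    m=((H>60)&(H<90)&(S>120)).astype(np.uint8) if col=="green" else mask(c,col,140,60)
    m=cv2.morphologyEx(m,cv2.MORPH_OPEN,np.ones((5,5)))
    for b in blobs(m,500): print(col,np.round(b,1),cast(c,b,z)[:2].round(1))
    return c
E
python3 - <<'E'
from h import *
c=wdish("green"); cv2.imwrite("pics/w2.png",c["img"][:,:,::-1])
go(440.6,337.4,12,72.2)
E
```

```text
green [ 277.9  189.1 3216.5] [441.4 341. ]
at [440.9 337.  150.5] [1.7996e+02 2.0000e-02 7.2050e+01] q7 -1.23 | shift [ 0.0011 -0.0018  0.4618] turn [ 0.0004  0.0002 -0.0017] rows 3.3
```

View pics/w2.png

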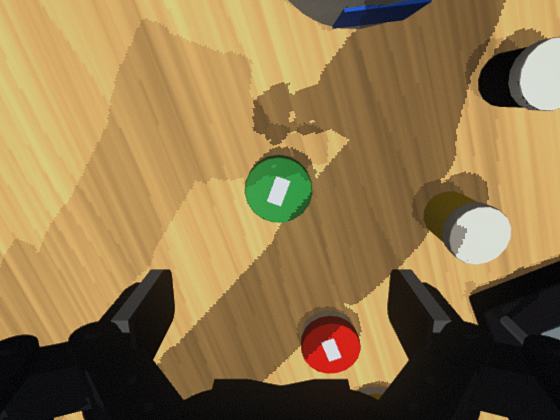

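The wrist view shows the green dish at (278,189), with jars to the right and the red dish at the bottom, all clear of the fingers. Descend on it.

Emit:
move_arm(rows="0.005 -0.001 0.08 0 0 0 -1; 0.005 -0.001 0.18 0 0 0 -1; 0.005 -0.001 0.28 0 0 0 -1; 0.005 -0.001 0.37 0 0 0 -1; 0.005 -0.001 0.43 0 0 0 -1; 0.005 -0.001 0.46 0 0 0 -1; 0.005 -0.001 0.463 0 0 0 -1; 0.005 -0.001 0.463 0 0 0 -1; 0.005 -0.001 0.463 0 0 0 -0.3; 0.005 -0.001 0.463 0 0 0 0; 0.005 -0.001 0.463 0 0 0 0.3; 0.005 -0.001 0.463 0 0 0 1")

```text
clock: 9.87
eef_pos: [440.8, 340.5, 12.3]
tool_rot: [3.141, -0.001, 1.26]
force: [0.8, -0.1, 0.2]
width: 38.7
gripper_force: 0.0
```

Emit:
move_arm(rows="0 0 0 0 0 0 1; 0 0 0 0 0 0 1; 0 0 0 0 0 0 1; 0 0 0 0 0 0 1; 0 0 0 0 0 0 1")

```text
clock: 10.28
eef_pos: [440.2, 340.1, 11.4]
tool_rot: [3.142, 0.0, 1.26]
force: [0.7, 0.2, -0.0]
width: -0.3
gripper_force: 0.0
```

```bash
python3 - <<'E'
from h import *
c=wdish("green"); cv2.imwrite("pics/w3.png",c["img"][:,:,::-1]); c=cam("side"); cv2.imwrite("pics/s3.png",cv2.resize(c["img"][220:350,120:300,::-1],None,fx=4,fy=4))
go(440.6,337.4,150,72.2)
E
```

```text
green [233.4 282.8 597.5] [419.6 341.1]
green [ 298.8  255.  5379. ] [451.1 345. ]
at [440.2 340.1  11.4] [-180.      0.     72.19] q7 -1.3 | shift [-0.0081  0.0039 -0.4621] turn [-0.      0.0001 -0.0001] rows 3.3
```

View pics/w3.png

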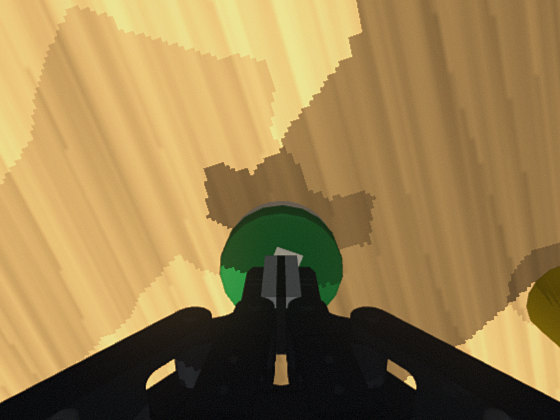

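The fingers closed above the lid without gripping; the dish is still under them at (285,260). Checking the side crop.

View pics/s3.png

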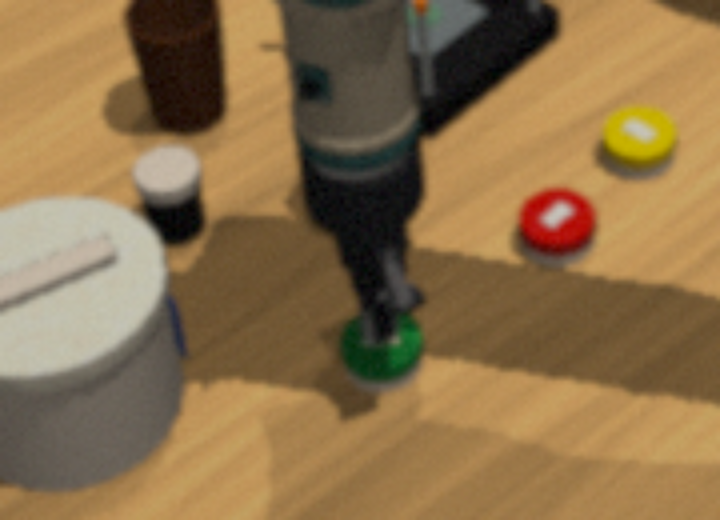

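Nothing was disturbed, but the real tips sit higher than stated: they are above the lid with the TCP at z=11. I'll reopen and go about 24 mm lower.

Emit:
move_arm(rows="0 0 -0.03 0 0 0 -1; 0 0 -0.03 0 0 0 -1; 0 0 -0.03 0 0 0 -1; 0 0 -0.03 0 0 0 -1; 0 0 -0.03 0 0 0 -1; 0 0 -0.03 0 0 0 -1; 0 0 -0.03 0 0 0 -1")

```text
clock: 10.97
eef_pos: [440.1, 340.0, 20.3]
tool_rot: [-3.141, 0.0, 1.26]
force: [0.1, -0.6, 0.3]
width: 82.9
gripper_force: 0.0
```

Emit:
move_arm(rows="0 0 0.03 0 0 0 -1; 0 0 0.06 0 0 0 -1; 0 0 0.08 0 0 0 -1; 0 0 0.1 0 0 0 -1; 0 0 0.105 0 0 0 -1; 0 0 0.105 0 0 0 -1; 0 0 0.105 0 0 0 -1")

```text
clock: 11.55
eef_pos: [440.2, 340.1, -11.3]
tool_rot: [-3.141, 0.0, 1.26]
force: [-0.6, 0.4, 0.5]
width: 85.1
gripper_force: 0.0
```

```bash
python3 - <<'E'
from h import *
c=cam("wrist"); cv2.imwrite("pics/w4.png",c["img"][:,:,::-1])
go(440.6,337.4,150,72.2)
E
```

```text
at [440.3 340.2 -11. ] [ 1.7999e+02 -1.0000e-02  7.2190e+01] q7 -1.31 | shift [-0.0086  0.0038 -0.5367] turn [ 0.0001 -0.0001 -0.0001] rows 3.9
```

View pics/w4.png

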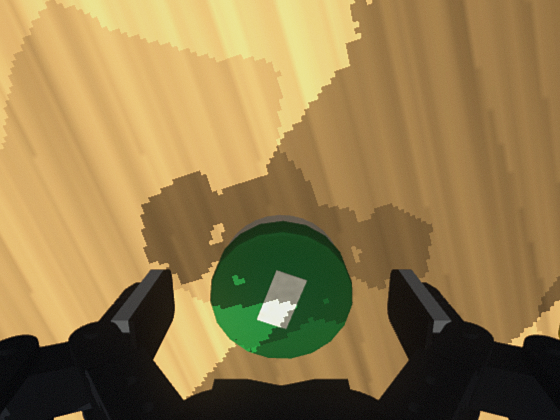

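Dish centre is at (281,290), while the open pads span v≈270–325 at the same depth. So the dish is about 3.5 mm ahead of the pad centre and the tips stand at z≈21. Go 9 mm lower, 3.5 mm forward, and close.

Emit:
move_arm(rows="0.005 0 0.01 0 0 0 -1; 0.012 0 0.02 0 0 0 -1; 0.012 0 0.03 0 0 0 -1; 0.012 0 0.03 0 0 0 -1; 0.012 0 0.03 0 0 0 -0.5; 0.012 0 0.03 0 0 0 -0.3; 0.012 0 0.03 0 0 0 -0.1; 0.012 0 0.03 0 0 0 0.1; 0.012 0 0.03 0 0 0 0.3; 0.012 0 0.03 0 0 0 0.3; 0.012 0 0.03 0 0 0 0.3")

```text
clock: 12.52
eef_pos: [442.3, 344.0, -18.5]
tool_rot: [3.14, -0.002, 1.26]
force: [-1.1, -1.3, 11.9]
width: 53.6
gripper_force: 68.6
```

Emit:
move_arm(rows="0 0 0 0 0 0 1; 0 0 0 0 0 0 1; 0 0 0 0 0 0 1; 0 0 0 0 0 0 1")

```text
clock: 12.85
eef_pos: [442.3, 344.0, -18.5]
tool_rot: [3.14, -0.002, 1.26]
force: [0.6, -1.9, 11.8]
width: 53.6
gripper_force: 68.6
```

Gripped at width 53.6, with the tips just on the desk. Lift.

Emit:
move_arm(rows="0 0 -0.04 0 0 0 1; 0 0 -0.12 0 0 0 1; 0 0 -0.22 0 0 0 1; 0 0 -0.32 0 0 0 1; 0 0 -0.42 0 0 0 1; 0 0 -0.52 0 0 0 1; 0 0 -0.58 0 0 0 1; 0 0 -0.6 0 0 0 1; 0 0 -0.6 0 0 0 1; 0 0 -0.6 0 0 0 1")

```text
clock: 13.68
eef_pos: [440.9, 342.9, 159.4]
tool_rot: [-3.141, 0.001, 1.26]
force: [0.2, -0.9, -0.6]
width: 53.8
gripper_force: 63.4
```

```bash
python3 - <<'E'
from h import *
go(661.4,121.6,150,72.2)
E
```

```text
at [440.9 342.9 159.4] [-1.7998e+02  6.0000e-02  7.2190e+01] q7 -1.23 | shift [-0.4775  0.9256  0.0314] turn [-0.0003  0.0007 -0.0001] rows 7.5
```

Emit:
move_arm(rows="-0.03 0.05 0 0 0 0 1; -0.07 0.14 0 0 0 0 1; -0.12 0.24 0 0 0 0 1; -0.18 0.34 0 0 0 0 1; -0.23 0.45 0 0 0 0 1; -0.29 0.56 0 0 0 0 1; -0.34 0.66 0 0 0 0 1; -0.39 0.76 0 0 0 0 1; -0.43 0.84 0 0 0 0 1; -0.46 0.9 0 0 0 0 1; -0.478 0.926 0 0 0 0 1; -0.478 0.926 0 0 0 0 1")

```text
clock: 14.68
eef_pos: [662.0, 118.7, 157.4]
tool_rot: [-3.14, 0.003, 1.256]
force: [-0.0, -0.4, -1.1]
width: 53.6
gripper_force: 63.3
```

Emit:
move_arm(rows="0 0 0.03 0 0 0 1; 0 0 0.07 0 0 0 1; 0 0 0.1 0 0 0 1; 0 0 0.1 0 0 0 1; 0 0 0.1 0 0 0 1; 0 0 0.1 0 0 0 1; 0 0 0.1 0 0 0 1; 0 0 0.1 0 0 0 1")

```text
clock: 15.35
eef_pos: [662.3, 122.3, 130.6]
tool_rot: [3.141, -0.001, 1.26]
force: [0.5, -0.2, -1.4]
width: 53.4
gripper_force: 63.3
```

```bash
python3 - <<'E'
from h import *
c=cam("side"); g=proj(c,[660,118,125]); u,v=int(g[0]),int(g[1])
cv2.imwrite("pics/s5.png",cv2.resize(c["img"][v-60:v+65,u-75:u+75,::-1],None,fx=5,fy=5,interpolation=2)); print("origin",u-75,v-60,g)
H,S,V=cv2.split(c["hsv"]); m=((H>55)&(H<90)&(S>110)).astype(np.uint8)
for b in blobs(m,30): print(np.round(b,1))
for z in (120,144): print(z,proj(c,[660.2,117.8,z]).round(1))
for p in [(593.5,170.1),(607.9,51.5),(712.7,184.2),(726.7,65.2)]: print(p,proj(c,[*p,120]).round(1))
go(661.4,121.6,101.5,72.2)
E
```

```text
origin 149 139 [224.00706317 199.9781562 ]
[457.3 250.  130. ]
[444.8 247.3 287. ]
[334.  205.2 129. ]
[217.4 188.1  54. ]
[318.7   9.  452. ]
120 [224.1 201.2]
144 [223.6 194.8]
(593.5, 170.1) [225.1 219.6]
(607.9, 51.5) [252.5 199.3]
(712.7, 184.2) [195.4 203.2]
(726.7, 65.2) [223.3 184.3]
at [662.3 122.1 130.5] [ 1.7994e+02 -3.0000e-02  7.2190e+01] q7 -0.74 | shift [-0.0026 -0.0025  0.0967] turn [ 0.0006 -0.0003 -0.0001] rows 0.7
```

View pics/s5.png

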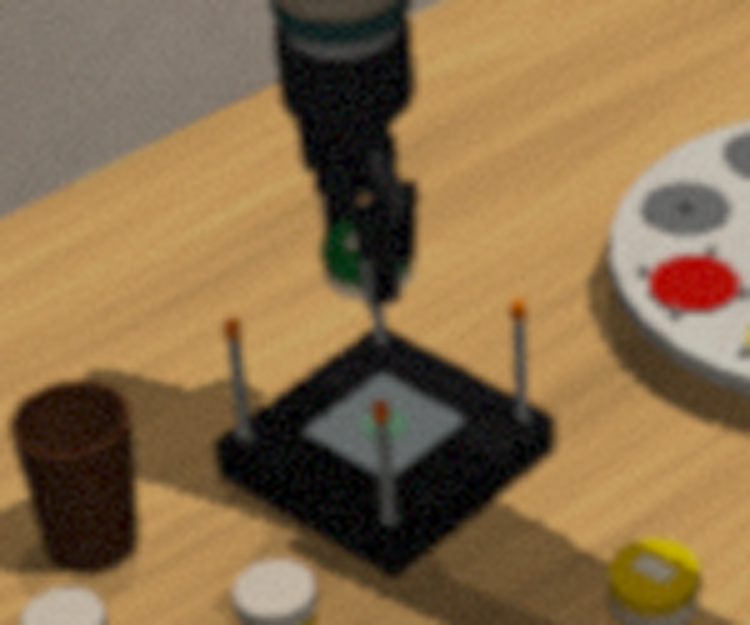

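Dish is between the posts at crop (367,250), still about 30 mm above the tips and within ~3 mm of centre. Go down, then check with the wrist camera, which sees both posts and lid.

Emit:
move_arm(rows="-0.004 -0.001 0.02 0 0 0 1; -0.009 -0.002 0.05 0 0 0 1; -0.009 -0.002 0.08 0 0 0 1; -0.009 -0.002 0.097 0 0 0 1; -0.009 -0.002 0.097 0 0 0 1; -0.009 -0.002 0.097 0 0 0 1; -0.009 -0.002 0.097 0 0 0 1")

```text
clock: 15.98
eef_pos: [660.8, 119.8, 100.8]
tool_rot: [3.141, -0.0, 1.26]
force: [-0.3, 0.3, -0.2]
width: 53.6
gripper_force: 63.3
```

```bash
python3 - <<'E'
from h import *
c=wdish("green",144); cv2.imwrite("pics/w6.png",c["img"][:,:,::-1])
for b in blobs(mask(c,"orange",150,60),15): print("o",np.round(b,1),cast(c,b,118).round(1)[:2])
for p in [(593.5,170.1),(607.9,51.5),(712.7,184.2),(726.7,65.2),(660.2,117.8)]: print(p,proj(c,[*p,120]).round(1))
go(660.8,119.7,101.5,72.2)
E
```

```text
green [  280.4   308.7 16246. ] [661.7 120.1]
o [ 86.7 214.7 794.5] [595.3 169.8]
o [360.2  86.2 749. ] [712.9 184. ]
(593.5, 170.1) [ 79.7 216.9]
(607.9, 51.5) [217.8 430.8]
(712.7, 184.2) [360.6  85.6]
(726.7, 65.2) [456.9 343.6]
(660.2, 117.8) [278.7 283.4]
at [660.9 119.8 101.1] [ 1.7997e+02 -3.0000e-02  7.2200e+01] q7 -0.75 | shift [-0.0005 -0.0001 -0.0014] turn [ 0.0003 -0.0003 -0.    ] rows 0.0
```

View pics/w6.png

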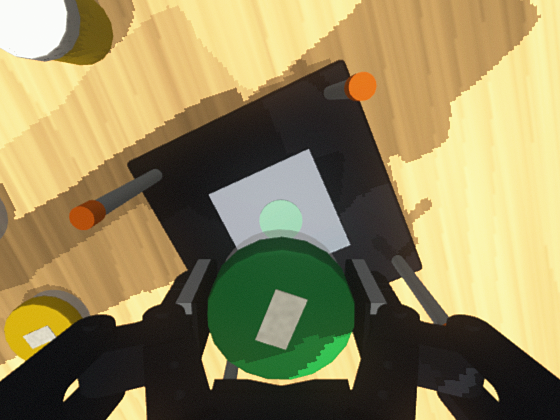

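Wrist view: posts at (87,215) and (360,86), dish centred at (281,310), i.e. about 2.5 mm off in tool x. Nudge, then hold.

Emit:
move_arm(rows="-0.004 0 -0.001 0 0 0 1; -0.008 0 -0.002 0 0 0 1; -0.008 0 -0.002 0 0 0 1; -0.008 0 -0.002 0 0 0 1; -0.008 0 -0.002 0 0 0 1; -0.008 0 -0.002 0 0 0 1; -0.008 0 -0.002 0 0 0 1; -0.008 0 -0.002 0 0 0 1; -0.008 0 -0.002 0 0 0 1; -0.008 0 -0.002 0 0 0 1; -0.008 0 -0.002 0 0 0 1; -0.008 0 -0.002 0 0 0 1")

```text
clock: 17.03
eef_pos: [659.8, 117.4, 101.4]
tool_rot: [-3.142, -0.0, 1.26]
force: [-0.3, 0.5, -1.1]
width: 53.1
gripper_force: 63.3
```

Emit:
move_arm(rows="0 0 0 0 0 0 1; 0 0 0 0 0 0 1; 0 0 0 0 0 0 1; 0 0 0 0 0 0 1; 0 0 0 0 0 0 1; 0 0 0 0 0 0 1; 0 0 0 0 0 0 1; 0 0 0 0 0 0 1; 0 0 0 0 0 0 1; 0 0 0 0 0 0 1; 0 0 0 0 0 0 1; 0 0 0 0 0 0 1")

```text
clock: 18.03
eef_pos: [659.8, 117.3, 101.4]
tool_rot: [3.142, -0.0, 1.26]
force: [-0.8, 0.8, -0.3]
width: 53.4
gripper_force: 63.3
```

Emit:
move_arm(rows="0 0 0 0 0 0 1; 0 0 0 0 0 0 1; 0 0 0 0 0 0 1; 0 0 0 0 0 0 1; 0 0 0 0 0 0 1; 0 0 0 0 0 0 1; 0 0 0 0 0 0 1; 0 0 0 0 0 0 1; 0 0 0 0 0 0 1; 0 0 0 0 0 0 1; 0 0 0 0 0 0 1; 0 0 0 0 0 0 1")

```text
clock: 19.03
eef_pos: [659.8, 117.4, 101.5]
tool_rot: [3.142, -0.0, 1.26]
force: [0.9, 0.1, -1.4]
width: 53.1
gripper_force: 63.3
```

Emit:
move_arm(rows="0 0 0 0 0 0 1; 0 0 0 0 0 0 1; 0 0 0 0 0 0 1; 0 0 0 0 0 0 1; 0 0 0 0 0 0 1; 0 0 0 0 0 0 1; 0 0 0 0 0 0 1; 0 0 0 0 0 0 1; 0 0 0 0 0 0 1; 0 0 0 0 0 0 1; 0 0 0 0 0 0 1; 0 0 0 0 0 0 1")

```text
clock: 20.03
eef_pos: [659.8, 117.3, 101.4]
tool_rot: [3.142, 0.0, 1.26]
force: [-0.1, 0.3, 0.7]
width: 53.5
gripper_force: 63.3
```

```bash
python3 - <<'E'
from h import *
c=wdish("green",144)
go(472.6,-175,150,72.2)
E
```

```text
green [  280.5   308.7 16264. ] [660.7 117.3]
at [659.8 117.4 101.4] [180.     0.    72.19] q7 -0.74 | shift [-1.1187 -0.2962 -0.162 ] turn [ 0.      0.     -0.0001] rows 8.4
```

Emit:
move_arm(rows="0 0 -0.06 0 0 0 1; 0 0 -0.14 0 0 0 1; -0.05 -0.01 -0.2 0 0 0 1; -0.14 -0.04 -0.2 0 0 0 1; -0.25 -0.07 -0.2 0 0 0 1; -0.37 -0.1 -0.2 0 0 0 1; -0.49 -0.13 -0.2 0 0 0 1; -0.6 -0.16 -0.2 0 0 0 1; -0.71 -0.19 -0.2 0 0 0 1; -0.8 -0.21 -0.2 0 0 0 1; -0.87 -0.23 -0.2 0 0 0 1; -0.9 -0.24 -0.2 0 0 0 1")

```text
clock: 21.08
eef_pos: [506.5, -121.4, 161.5]
tool_rot: [-3.141, 0.002, 1.255]
force: [-0.3, -0.5, -0.6]
width: 53.2
gripper_force: 63.3
```

Emit:
move_arm(rows="-0.04 -0.01 0 0 0 0 1; -0.1 -0.025 0 0 0 0 1; -0.16 -0.04 0 0 0 0 1; -0.2 -0.05 0 0 0 0 1; -0.219 -0.056 0 0 0 0 1; -0.219 -0.056 0 0 0 0 1; -0.219 -0.056 0 0 0 0 1; -0.219 -0.056 0 0 0 0 1; -0.219 -0.056 0 0 0 0 1; -0.219 -0.056 0 0 0 0 1")

```text
clock: 21.92
eef_pos: [473.2, -174.2, 161.4]
tool_rot: [3.141, -0.0, 1.262]
force: [0.1, -0.4, -0.6]
width: 53.5
gripper_force: 63.3
```

```bash
python3 - <<'E'
from h import *
s=read_state()
c=wdish("green",s["eef_pos"][2]+18.5+24)
print([cast(c,b,48).round(1)[:2] for b in blobs(mask(c,"yellow",140,60),800)],[cast(c,b,48).round(1)[:2] for b in blobs(mask(c,"red",140,60),800)])
cv2.imwrite("pics/w7.png",c["img"][:,:,::-1])
go(472.7,-175.2,31.5,72.2)
E
```

```text
green [  281.5   312.  15296.5] [ 474.  -175.6]
green [ 279.5  195.6 4341. ] [ 486.5 -134.3]
[array([ 529.8, -109.4])] [array([ 613.7, -104.6])]
at [ 473.  -174.3  161.4] [ 1.7999e+02 -2.0000e-02  7.2260e+01] q7 -0.26 | shift [-3.20e-03 -3.00e-04  4.33e-01] turn [ 0.0001 -0.0002  0.0007] rows 3.1
```

Emit:
move_arm(rows="0.0025 -0.002 0.05 0 0 0 1; 0.0025 -0.002 0.13 0 0 0 1; 0.0025 -0.002 0.22 0 0 0 1; 0.0025 -0.002 0.31 0 0 0 1; 0.0025 -0.002 0.37 0 0 0 1; 0.0025 -0.002 0.4 0 0 0 1; 0.0025 -0.002 0.415 0 0 0 1; 0.0025 -0.002 0.42 0 0 0 1; 0.0025 -0.002 0.42 0 0 0 1; 0.0025 -0.002 0.42 0 0 0 1; 0.0025 -0.002 0.42 0 0 0 1")

```text
clock: 22.88
eef_pos: [473.1, -174.5, 36.4]
tool_rot: [3.14, -0.0, 1.26]
force: [0.9, -0.1, -1.6]
width: 53.2
gripper_force: 63.3
```

```bash
python3 - <<'E'
from h import *
c=wdish("green",77); cv2.imwrite("pics/w8.png",c["img"][:,:,::-1])
go(472.7,-173.4,31,72.2)
E
```

```text
green [  279.9   292.  21093. ] [ 475.4 -169.1]
at [ 473.  -174.5   36.3] [179.89  -0.    72.18] q7 -0.36 | shift [ 0.0032 -0.002   0.0178] turn [ 0.0012 -0.     -0.0002] rows 0.1
```

View pics/w8.png

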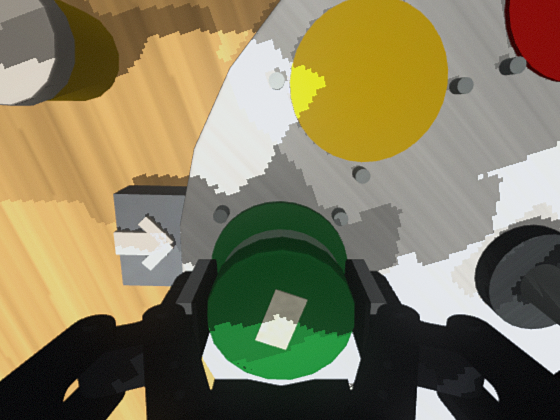

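Dish (281,310) lies midway between the two visible pins, (222,215) and (340,215). The tangential offset still needs checking.

```bash
python3 - <<'E'
from h import *
c=cam("wrist"); t=np.array([np.cos(np.radians(72.2)),np.sin(np.radians(72.2))])
p=[cast(c,q,52)[:2] for q in((222,213),(340,213))]; print(p,np.linalg.norm(p[0]-p[1]),"centre",sum(p)/2-24.75*t)
print("from pad edge",cast(c,(280,202),48)[:2]-30*t)
print("lid",cast(c,(281,310),read_state()["eef_pos"][2]+42.5)[:2], "lid far edge",cast(c,(281,237),read_state()["eef_pos"][2]+42.5)[:2]-27.5*t)
E
```

```text
[array([ 459.54590305, -140.8436474 ]), array([ 505.44956432, -155.59698996])] 48.216254880091334 centre [ 474.93177489 -171.78552115]
from pad edge [ 474.02149136 -173.26314418]
lid [ 473.77050301 -175.17436468] lid far edge [ 473.91709874 -174.66463324]
```

Emit:
move_arm(rows="0.004 0 0 0 0 0 1; 0.0077 0 0.005 0 0 0 1; 0.0077 0 0.01 0 0 0 1; 0.0077 0 0.015 0 0 0 1; 0.0077 0 0.018 0 0 0 1; 0.0077 0 0.018 0 0 0 1; 0.0077 0 0.018 0 0 0 1; 0.0077 0 0.018 0 0 0 1")

```text
clock: 23.65
eef_pos: [473.0, -172.0, 30.0]
tool_rot: [-3.142, -0.0, 1.26]
force: [0.6, -0.6, -0.6]
width: 53.3
gripper_force: 63.3
```

Emit:
move_arm(rows="0 0 0 0 0 0 0; 0 0 0 0 0 0 -0.4; 0 0 0 0 0 0 -0.7; 0 0 0 0 0 0 -0.7; 0 0 0 0 0 0 -0.7; 0 0 -0.03 0 0 0 -0.7; 0 0 -0.1 0 0 0 -0.7; 0 0 -0.2 0 0 0 -0.7; 0 0 -0.3 0 0 0 -1; 0 0 -0.4 0 0 0 -1; 0 0 -0.4 0 0 0 -1; 0 0 -0.4 0 0 0 -1")

```text
clock: 24.65
eef_pos: [474.2, -172.5, 152.3]
tool_rot: [3.137, 0.0, 1.26]
force: [0.8, -0.6, -0.1]
width: 85.1
gripper_force: 0.0
```

```bash
python3 - <<'E'
from h import *
c=wdish("green",72); cv2.imwrite("pics/w9.png",c["img"][:,:,::-1])
go(577.5,-209,150,27.2)
E
```

```text
green [ 278.1  214.  4608. ] [ 473.2 -174.5]
at [ 473.  -172.3  150.9] [1.7992e+02 2.0000e-02 7.2170e+01] q7 -0.28 | shift [-0.01    0.369   0.0034] turn [ 1.000e-03 -2.000e-04  4.997e-01] rows 6.3
```

View pics/w9.png

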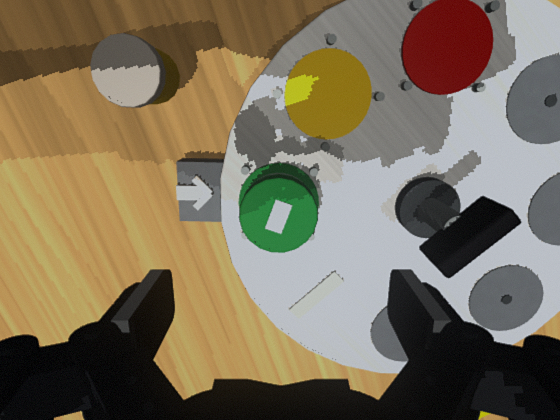

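The green dish lies flat in its pocket at (279,213), between the pins. Next, turn to yellow.

Emit:
move_arm(rows="0 0.06 0 0 0 0.07 -1; 0 0.14 0 0 0 0.14 -1; -0.005 0.22 0 0 0 0.21 -1; -0.01 0.3 0 0 0 0.28 -1; -0.01 0.35 0 0 0 0.35 -1; -0.01 0.369 0 0 0 0.42 -1; -0.01 0.369 0 0 0 0.48 -1; -0.01 0.369 0 0 0 0.5 -1; -0.01 0.369 0 0 0 0.5 -1; -0.01 0.369 0 0 0 0.5 -1; -0.01 0.369 0 0 0 0.5 -1")

```text
clock: 25.62
eef_pos: [576.9, -208.5, 149.6]
tool_rot: [-3.141, 0.001, 0.476]
force: [0.0, 0.2, -0.0]
width: 85.1
gripper_force: 0.0
```

```bash
python3 - <<'E'
from h import *
go(577.5,-208.9,76,26.2)
E
```

```text
at [ 576.9 -208.5  149.6] [-1.7996e+02  4.0000e-02  2.7290e+01] q7 -0.86 | shift [0.0014 0.0022 0.2454] turn [-0.0005  0.0005  0.0121] rows 1.8
```

Emit:
move_arm(rows="0.001 0.002 0.06 0 0 0.01 -1; 0.001 0.002 0.14 0 0 0.01 -1; 0.001 0.002 0.21 0 0 0.01 -1; 0.001 0.002 0.24 0 0 0.01 -1; 0.001 0.002 0.245 0 0 0.01 -1; 0.001 0.002 0.245 0 0 0.01 -0.3; 0.001 0.002 0.245 0 0 0.01 0.3; 0.001 0.002 0.245 0 0 0.01 0.7; 0.001 0.002 0.245 0 0 0.01 1; 0.001 0.002 0.245 0 0 0.01 1; 0.001 0.002 0.245 0 0 0.01 1; 0.001 0.002 0.245 0 0 0.01 1")

```text
clock: 26.62
eef_pos: [578.1, -208.5, 77.6]
tool_rot: [-3.141, -0.0, 0.459]
force: [-1.7, 1.0, 6.6]
width: 14.2
gripper_force: 58.6
```

Emit:
move_arm(rows="0 0 0 0 0 0 1; 0 0 0 0 0 0 1; 0 0 0 0 0 0 1; 0 0 0 0 0 0 1")

```text
clock: 26.95
eef_pos: [578.0, -208.5, 77.6]
tool_rot: [-3.141, -0.0, 0.459]
force: [-1.7, 1.7, 6.0]
width: 14.6
gripper_force: 58.7
```

```bash
python3 - <<'E'
from h import *
print(read_state()["torque"]);go(577.2,-209,76,72.2)
E
```

```text
[ 0.37577853  0.45214228 -0.04792168]
at [ 578.  -208.5   77.6] [-1.7998e+02 -2.0000e-02  2.6300e+01] q7 -0.88 | shift [-0.0032  0.0002  0.0052] turn [-1.0e-04 -3.0e-04 -5.1e-01] rows 6.4
```

Emit:
move_arm(rows="0 0 0 0 0 -0.02 1; 0 0 0 0 0 -0.06 1; 0 0 0 0 0 -0.12 1; 0 0 0 0 0 -0.18 1; 0 0 0 0 0 -0.24 1; 0 0 0 0 0 -0.3 1; 0 0 0 0 0 -0.36 1; 0 0 0 0 0 -0.42 1; 0 0 0 0 0 -0.47 1; 0 0 0 0 0 -0.5 1; 0 0 0 0 0 -0.51 1; 0 0 0 0 0 -0.51 1")

```text
clock: 27.95
eef_pos: [577.2, -207.8, 77.5]
tool_rot: [-3.14, -0.001, 1.261]
force: [-3.5, 3.0, 8.1]
width: 14.4
gripper_force: 59.0
```

Emit:
move_arm(rows="0 0 0 0 0 0 1; 0 0 0 0 0 0 1; 0 0 0 0 0 0 1; 0 0 0 0 0 0 0; 0 0 0 0 0 0 -1; 0 0 0 0 0 0 -1; 0 0 0 0 0 0 -1; 0 0 0 0 0 0 -1; 0 0 0 0 0 0 -1; 0 0 0 0 0 0 -1; 0 0 0 0 0 0 -1; 0 0 0 0 0 0 -1")

```text
clock: 28.95
eef_pos: [578.0, -209.2, 76.5]
tool_rot: [3.142, -0.0, 1.26]
force: [-0.1, 0.3, -1.0]
width: 85.3
gripper_force: 0.0
```

Emit:
move_arm(rows="0 0 -0.08 0 0 0 -1; 0 0 -0.16 0 0 0 -1; 0 0 -0.25 0 0 0 -1; 0 0 -0.32 0 0 0 -1; 0 0 -0.36 0 0 0 -1; 0 0 -0.4 0 0 0 -1; 0 0 -0.4 0 0 0 -1; 0 0 -0.4 0 0 0 -1")

```text
clock: 29.62
eef_pos: [578.0, -209.2, 196.4]
tool_rot: [3.141, 0.0, 1.26]
force: [-0.7, -0.2, -0.1]
width: 85.1
gripper_force: 0.0
```

```bash
cat >> h.py <<'E'
def topall():
    c=cam("top"); H,S,V=cv2.split(c["hsv"])
    for col in("green","yellow","red"):
        m=((H>60)&(H<90)&(S>120)).astype(np.uint8) if col=="green" else mask(c,col,140,60)
        print(col,[(np.round(b,0).tolist(),"z24",cast(c,b,24).round(1)[:2].tolist(),"z48",cast(c,b,48).round(1)[:2].tolist()) for b in blobs(m,60)])
    return c
E
python3 - <<'E'
from h import *
topall()
go(460.6,82,150,72.2)
E
```

```text
green [([365.0, 240.0, 235.0], 'z24', [479.9, -257.8], 'z48', [478.8, -253.6])]
yellow [([248.0, 247.0, 250.0], 'z24', [460.2, 81.9], 'z48', [459.4, 80.6]), ([337.0, 242.0, 280.0], 'z24', [474.6, -176.1], 'z48', [473.5, -173.2]), ([441.0, 197.0, 714.0], 'z24', [606.4, -481.4], 'z48', [603.1, -473.5])]
red [([213.0, 254.0, 252.0], 'z24', [440.7, 181.5], 'z48', [440.2, 178.5]), ([317.0, 223.0, 216.0], 'z24', [528.3, -118.5], 'z48', [526.4, -116.5])]
at [ 577.4 -209.   195.6] [-1.7993e+02  1.0000e-02  7.2190e+01] q7 -0.24 | shift [ 0.8046 -0.6672  0.1528] turn [-0.0008  0.0001 -0.0001] rows 7.6
```

Emit:
move_arm(rows="0.07 -0.06 0 0 0 0 -1; 0.16 -0.13 0 0 0 0 -1; 0.26 -0.21 0 0 0 0 -1; 0.36 -0.3 0 0 0 0 -1; 0.46 -0.38 0.05 0 0 0 -1; 0.56 -0.46 0.1 0 0 0 -1; 0.66 -0.54 0.15 0 0 0 -1; 0.74 -0.61 0.15 0 0 0 -1; 0.79 -0.65 0.15 0 0 0 -1; 0.805 -0.667 0.15 0 0 0 -1; 0.805 -0.667 0.15 0 0 0 -1; 0.805 -0.667 0.15 0 0 0 -1")

```text
clock: 30.67
eef_pos: [461.4, 81.0, 151.0]
tool_rot: [-3.141, 0.001, 1.26]
force: [-0.2, -0.6, 0.4]
width: 85.5
gripper_force: 0.0
```

Emit:
move_arm(rows="0 0 0 0 0 0 -1; 0 0 0 0 0 0 -1; 0 0 0 0 0 0 -1; 0 0 0 0 0 0 -1; 0 0 0 0 0 0 -1")

```text
clock: 31.08
eef_pos: [461.5, 81.4, 151.5]
tool_rot: [3.141, 0.0, 1.259]
force: [0.3, -0.1, 0.6]
width: 85.2
gripper_force: 0.0
```

```bash
python3 - <<'E'
from h import *
wdish("yellow"); wdish("red"); c=topall()
print(proj(c,[478.6,-257.2,72]))
go(460.6,82,-16,72.2)
E
```

```text
yellow [287.9 210.5 879. ] [463.9  66.2]
red [ 211.4   75.4 4390. ] [441.4 182.9]
green [([367.0, 240.0, 308.0], 'z24', [480.5, -264.1], 'z48', [479.3, -259.7])]
yellow [([337.0, 242.0, 274.0], 'z24', [474.5, -176.7], 'z48', [473.4, -173.8]), ([441.0, 197.0, 712.0], 'z24', [606.3, -481.5], 'z48', [603.0, -473.6])]
red [([210.0, 255.0, 126.0], 'z24', [436.3, 191.5], 'z48', [435.8, 188.3]), ([315.0, 222.0, 294.0], 'z24', [531.2, -112.7], 'z48', [529.3, -110.8])]
[367.77245788 239.76215738]
at [461.5  81.9 151.6] [179.99  -0.    72.17] q7 -0.83 | shift [-5.000e-04 -2.900e-03  5.586e-01] turn [ 0.0001 -0.     -0.0003] rows 4.0
```

```bash
python3 - <<'E'
from h import *
c=cam("wrist"); p=proj(c,[460.6,82,24]); u,v=map(int,p); print(p)
for dv in(-30,-20,20,30): print(c["hsv"][v+dv,u].tolist(),end=" ")
for du in(-60,-50,-30,-20,20,30,50,60): print(c["hsv"][v,u+du].tolist(),end=" ")
H,S,V=cv2.split(c["hsv"])
for smin in (200,215,230):
    m=((H>=22)&(H<=36)&(S>smin)).astype(np.uint8); m=cv2.morphologyEx(m,cv2.MORPH_OPEN,np.ones((5,5)))
    for b in blobs(m,1500): print("\n",smin,np.round(b,1),cast(c,b,24)[:2].round(1))
E
```

```text
[278.40663192 194.29832298]
[23, 222, 133] [23, 220, 131] [30, 210, 229] [30, 217, 230] [18, 140, 159] [18, 142, 145] [24, 220, 176] [23, 220, 176] [23, 215, 179] [24, 213, 184] [19, 128, 227] [18, 134, 222] 
 200 [ 278.1  192.  3359. ] [461.   83.9]
```

Emit:
move_arm(rows="0.0127 -0.005 0.08 0 0 0 -1; 0.0127 -0.005 0.18 0 0 0 -1; 0.0127 -0.005 0.28 0 0 0 -1; 0.0127 -0.005 0.38 0 0 0 -1; 0.0127 -0.005 0.46 0 0 0 -1; 0.0127 -0.005 0.51 0 0 0 -1; 0.0127 -0.005 0.54 0 0 0 -1; 0.0127 -0.005 0.555 0 0 0 -1; 0.0127 -0.005 0.555 0 0 0 -1; 0.0127 -0.005 0.555 0 0 0 -1; 0.0127 -0.005 0.555 0 0 0 -1")

```text
clock: 32.2
eef_pos: [461.4, 86.2, -14.6]
tool_rot: [3.141, -0.0, 1.26]
force: [0.1, 0.2, -0.3]
width: 85.5
gripper_force: 0.0
```

```bash
cat >> h.py <<'E'
def lid(col,z):
    c=cam("wrist"); H,S,V=cv2.split(c["hsv"])
    m={"green":(H>55)&(H<90)&(S>120),"yellow":(H>=21)&(H<=36)&(S>195),"red":((H>170)|(H<7))&(S>140)}[col].astype(np.uint8)
    m=cv2.morphologyEx(m,cv2.MORPH_OPEN,np.ones((7,7)))
    for k in cv2.findContours(m,0,1)[0]:
        if cv2.contourArea(k)>1500:
            x,y,w,h=cv2.boundingRect(k); (u,v),r=cv2.minEnclosingCircle(k); print(col,"box",x,y,w,h,"circ",round(u),round(v),round(r),"cast",cast(c,(x+w/2,y+h-w*.485),z)[:2].round(1))
    return c
E
python3 - <<'E'
from h import *
lid("yellow",24); go(461,86,-15,72.2)
E
```

```text
yellow box 208 235 142 137 circ 279 305 72 cast [461.8  86.2]
at [461.6  86.2 -14.5] [ 1.7994e+02 -2.0000e-02  7.2180e+01] q7 -1.22 | shift [-0.0011 -0.0016  0.0018] turn [ 0.0006 -0.0003 -0.0002] rows 0.0
```

Emit:
move_arm(rows="0 0 0 0 0 0 -0.5; 0 0 0 0 0 0 -0.3; 0 0 0 0 0 0 -0.1; 0 0 0 0 0 0 0.2; 0 0 0 0 0 0 0.5; 0 0 0 0 0 0 1; 0 0 0 0 0 0 1; 0 0 0 0 0 0 1; 0 0 0 0 0 0 1; 0 0 0 0 0 0 1; 0 0 0 0 0 0 1")

```text
clock: 33.17
eef_pos: [461.4, 86.1, -14.1]
tool_rot: [3.14, -0.0, 1.26]
force: [-0.6, -0.6, 9.0]
width: 53.1
gripper_force: 61.8
```

```bash
python3 - <<'E'
from h import *
lid("yellow",24); go(659.8,117.4,157,72.2)
E
```

```text
yellow box 210 234 142 137 circ 280 305 72 cast [462.4  86.1]
at [461.4  86.2 -14.1] [ 1.7993e+02 -1.0000e-02  7.2200e+01] q7 -1.22 | shift [ 0.3015  0.5985 -0.5695] turn [ 0.0008 -0.0002 -0.    ] rows 6.3
```

Emit:
move_arm(rows="0 0 -0.04 0 0 0 1; 0 0 -0.12 0 0 0 1; 0 0 -0.22 0 0 0 1; 0 0 -0.32 0 0 0 1; 0 0 -0.42 0 0 0 1; 0 0 -0.51 0 0 0 1; 0 0 -0.56 0 0 0 1; 0 0 -0.57 0 0 0 1; 0 0 -0.57 0 0 0 1; 0 0 -0.57 0 0 0 1")

```text
clock: 34.05
eef_pos: [460.5, 85.6, 155.3]
tool_rot: [-3.141, 0.001, 1.26]
force: [-0.0, -0.2, -0.7]
width: 53.1
gripper_force: 63.0
```

Emit:
move_arm(rows="0.03 0.05 0 0 0 0 1; 0.07 0.13 0 0 0 0 1; 0.11 0.21 0 0 0 0 1; 0.15 0.3 0 0 0 0 1; 0.19 0.38 0 0 0 0 1; 0.23 0.46 0 0 0 0 1; 0.27 0.53 0 0 0 0 1; 0.295 0.58 0 0 0 0 1; 0.302 0.599 0 0 0 0 1; 0.302 0.599 0 0 0 0 1; 0.302 0.599 0 0 0 0 1; 0.302 0.599 0 0 0 0 1")

```text
clock: 35.05
eef_pos: [658.2, 117.2, 155.2]
tool_rot: [-3.14, 0.002, 1.261]
force: [-0.7, 0.1, 0.3]
width: 53.4
gripper_force: 63.1
```

Emit:
move_arm(rows="0 0 0 0 0 0 1; 0 0 0 0 0 0 1; 0 0 0 0 0 0 1; 0 0 0 0 0 0 1")

```text
clock: 35.38
eef_pos: [659.7, 117.3, 156.4]
tool_rot: [3.141, 0.0, 1.26]
force: [0.0, 0.7, -1.6]
width: 53.2
gripper_force: 63.1
```

```bash
python3 - <<'E'
from h import *
z=read_state()["eef_pos"][2]
lid("yellow",z+14.1+24); go(659.8,117.4,106,72.2)
E
```

```text
yellow box 210 240 142 131 circ 281 304 72 cast [660.8 117.2]
at [659.8 117.3 156.3] [179.98   0.    72.19] q7 -0.88 | shift [ 4.000e-04 -1.000e-04  1.677e-01] turn [ 0.0002  0.     -0.0001] rows 1.2
```

Emit:
move_arm(rows="0 0 0.04 0 0 0 1; 0 0 0.09 0 0 0 1; 0 0 0.14 0 0 0 1; 0 0 0.168 0 0 0 1; 0 0 0.168 0 0 0 1; 0 0 0.168 0 0 0 1; 0 0 0.168 0 0 0 1; 0 0 0.168 0 0 0 1; 0 0 0.168 0 0 0 1; 0 0 0.168 0 0 0 1; 0 0 0.168 0 0 0 1; 0 0 0.168 0 0 0 1")

```text
clock: 36.43
eef_pos: [660.0, 117.4, 105.9]
tool_rot: [3.141, -0.0, 1.26]
force: [0.3, -0.7, -1.2]
width: 53.1
gripper_force: 63.1
```

```bash
python3 - <<'E'
from h import *
lid("yellow",144); c=cam("side"); g=proj(c,[660,118,125]); u,v=int(g[0]),int(g[1])
cv2.imwrite("pics/s10.png",cv2.resize(c["img"][v-40:v+40,u-45:u+45,::-1],None,fx=7,fy=7,interpolation=2))
go(659.8,117.4,106,72.2)
E
```

```text
yellow box 210 244 142 127 circ 281 305 72 cast [661.1 117.3]
at [659.9 117.4 105.8] [179.99  -0.    72.19] q7 -0.91 | shift [-0.0001 -0.0004 -0.0008] turn [ 0.0001 -0.0001 -0.0001] rows 0.0
```

View pics/s10.png

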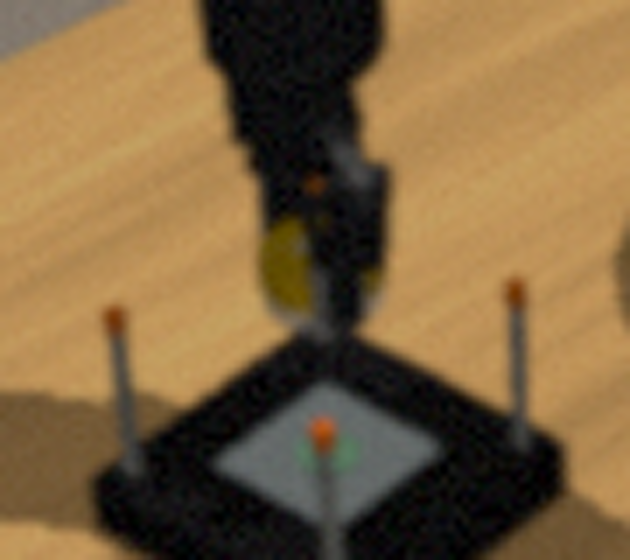

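Side crop: post tips at (114,318), (516,290), (313,183) and (320,432); dish at (322,265), partly hidden by a finger. I'll check the height against the same dish resting on the desk in the first side image.

```bash
python3 - <<'E'
from h import *
def prof(c,P,tag):
    p=proj(c,[*P[:2],P[2]+24]); u,v=p
    I=c["img"].astype(int)
    m=(I[:,:,0]>I[:,:,2]*1.9)&(I[:,:,1]>I[:,:,2]*1.7)&(I[:,:,0]+I[:,:,1]>90)&(abs(I[:,:,0]-I[:,:,1])<0.25*I[:,:,0])
    print(tag,"lid centre px",p.round(1))
    for du in (-8,-7,-6,-5,-4,-3):
        col=int(round(u+du)); rows=[r for r in range(int(v)-14,int(v)+16) if m[r,col]]
        print(du,col,rows[:1],rows[-1:],"rel",[round(r-v,1) for r in rows[:1]+rows[-1:]], [I[r,col].tolist() for r in range(int(v)+2,int(v)+14,2)])
prof(np.load("side.npy",allow_pickle=True).item(),(461.5,86.1,0),"desk")
prof(cam("side"),(660,117.4,120),"held")
E
```

```text
desk lid centre px [278.8 252.6]
-8 271 [238] [259] rel [np.float64(-14.6), np.float64(6.4)] [[149, 126, 0], [109, 91, 2], [78, 63, 27], [77, 62, 45], [118, 93, 56], [173, 141, 85]]
-7 272 [240] [265] rel [np.float64(-12.6), np.float64(12.4)] [[176, 157, 5], [143, 125, 0], [86, 69, 13], [78, 66, 47], [92, 73, 49], [165, 132, 78]]
-6 273 [239] [260] rel [np.float64(-13.6), np.float64(7.4)] [[181, 162, 0], [167, 149, 0], [103, 85, 0], [80, 66, 35], [82, 68, 49], [156, 121, 72]]
-5 274 [241] [267] rel [np.float64(-11.6), np.float64(14.4)] [[181, 159, 0], [175, 155, 0], [125, 106, 0], [83, 67, 23], [81, 72, 55], [135, 105, 61]]
-4 275 [238] [261] rel [np.float64(-14.6), np.float64(8.4)] [[180, 160, 0], [177, 158, 0], [146, 125, 0], [88, 67, 8], [82, 73, 58], [113, 93, 59]]
-3 276 [246] [266] rel [np.float64(-6.6), np.float64(13.4)] [[173, 154, 0], [179, 159, 0], [160, 140, 0], [94, 72, 0], [85, 72, 52], [113, 90, 64]]
held lid centre px [223.7 194.8]
-8 216 [192] [200] rel [np.float64(-2.8), np.float64(5.2)] [[109, 86, 24], [120, 92, 36], [137, 111, 59], [169, 139, 89], [191, 153, 93], [194, 151, 92]]
-7 217 [191] [208] rel [np.float64(-3.8), np.float64(13.2)] [[97, 78, 1], [98, 79, 8], [101, 79, 23], [128, 107, 72], [174, 138, 86], [193, 153, 91]]
-6 218 [191] [201] rel [np.float64(-3.8), np.float64(6.2)] [[96, 74, 4], [96, 77, 0], [94, 73, 0], [104, 86, 51], [151, 123, 88], [191, 150, 92]]
-5 219 [191] [202] rel [np.float64(-3.8), np.float64(7.2)] [[95, 77, 0], [97, 75, 1], [97, 77, 0], [98, 81, 29], [131, 109, 85], [169, 136, 85]]
-4 220 [190] [202] rel [np.float64(-4.8), np.float64(7.2)] [[98, 78, 0], [97, 78, 0], [101, 79, 0], [103, 81, 23], [120, 101, 78], [125, 101, 69]]
-3 221 [190] [203] rel [np.float64(-4.8), np.float64(8.2)] [[93, 73, 4], [93, 74, 0], [105, 82, 5], [104, 83, 19], [115, 99, 78], [84, 71, 55]]
```

The height matches to about 1 mm. Now hold.

Emit:
move_arm(rows="0 0 0 0 0 0 1; 0 0 0 0 0 0 1; 0 0 0 0 0 0 1; 0 0 0 0 0 0 1; 0 0 0 0 0 0 1; 0 0 0 0 0 0 1; 0 0 0 0 0 0 1; 0 0 0 0 0 0 1; 0 0 0 0 0 0 1; 0 0 0 0 0 0 1; 0 0 0 0 0 0 1; 0 0 0 0 0 0 1")

```text
clock: 37.58
eef_pos: [659.9, 117.4, 105.6]
tool_rot: [3.142, 0.0, 1.26]
force: [-0.1, 0.0, -0.6]
width: 53.3
gripper_force: 63.1
```

Emit:
move_arm(rows="0 0 0 0 0 0 1; 0 0 0 0 0 0 1; 0 0 0 0 0 0 1; 0 0 0 0 0 0 1; 0 0 0 0 0 0 1; 0 0 0 0 0 0 1; 0 0 0 0 0 0 1; 0 0 0 0 0 0 1; 0 0 0 0 0 0 1; 0 0 0 0 0 0 1; 0 0 0 0 0 0 1; 0 0 0 0 0 0 1")

```text
clock: 38.58
eef_pos: [659.9, 117.4, 105.7]
tool_rot: [3.142, -0.0, 1.26]
force: [-0.3, -0.9, -0.7]
width: 53.2
gripper_force: 63.1
```

Emit:
move_arm(rows="0 0 0 0 0 0 1; 0 0 0 0 0 0 1; 0 0 0 0 0 0 1; 0 0 0 0 0 0 1; 0 0 0 0 0 0 1; 0 0 0 0 0 0 1; 0 0 0 0 0 0 1; 0 0 0 0 0 0 1; 0 0 0 0 0 0 1; 0 0 0 0 0 0 1; 0 0 0 0 0 0 1; 0 0 0 0 0 0 1")

```text
clock: 39.58
eef_pos: [659.9, 117.4, 105.6]
tool_rot: [3.142, -0.0, 1.26]
force: [-0.3, -0.2, -0.6]
width: 53.3
gripper_force: 63.1
```

Emit:
move_arm(rows="0 0 0 0 0 0 1; 0 0 0 0 0 0 1; 0 0 0 0 0 0 1; 0 0 0 0 0 0 1")

```text
clock: 39.92
eef_pos: [659.9, 117.4, 105.6]
tool_rot: [3.142, -0.0, 1.26]
force: [-0.1, -0.1, -0.1]
width: 53.1
gripper_force: 63.1
```

```bash
python3 - <<'E'
from h import *
lid("yellow",144); go(473,-172.3,160,72.2)
E
```

```text
yellow box 210 243 142 128 circ 280 304 72 cast [661.  117.5]
at [659.9 117.4 105.6] [-180.     -0.     72.19] q7 -0.91 | shift [-1.1099 -0.2977 -0.1813] turn [-0.     -0.     -0.0001] rows 8.4
```

Now carry it to the loading spot.

Emit:
move_arm(rows="0 0 -0.06 0 0 0 1; 0 0 -0.14 0 0 0 1; -0.05 -0.01 -0.18 0 0 0 1; -0.14 -0.04 -0.18 0 0 0 1; -0.25 -0.07 -0.18 0 0 0 1; -0.37 -0.1 -0.18 0 0 0 1; -0.49 -0.13 -0.18 0 0 0 1; -0.6 -0.16 -0.18 0 0 0 1; -0.71 -0.19 -0.18 0 0 0 1; -0.8 -0.21 -0.18 0 0 0 1; -0.87 -0.23 -0.18 0 0 0 1; -0.9 -0.24 -0.18 0 0 0 1")

```text
clock: 40.97
eef_pos: [506.6, -121.3, 159.5]
tool_rot: [-3.14, 0.003, 1.256]
force: [-0.5, 0.5, -0.3]
width: 53.1
gripper_force: 63.1
```

Emit:
move_arm(rows="-0.04 -0.01 0 0 0 0 1; -0.1 -0.025 0 0 0 0 1; -0.16 -0.04 0 0 0 0 1; -0.2 -0.055 0 0 0 0 1; -0.21 -0.058 0 0 0 0 1; -0.21 -0.058 0 0 0 0 1; -0.21 -0.058 0 0 0 0 1; -0.21 -0.058 0 0 0 0 1; -0.21 -0.058 0 0 0 0 1; -0.21 -0.058 0 0 0 0 1; -0.21 -0.058 0 0 0 0 1")

```text
clock: 41.88
eef_pos: [473.3, -171.7, 159.6]
tool_rot: [3.141, -0.0, 1.261]
force: [-0.1, 0.2, -0.7]
width: 53.3
gripper_force: 63.1
```

```bash
python3 - <<'E'
from h import *
s=read_state(); lid("yellow",s["eef_pos"][2]+38.1)
c=wdish("red",48); go(473,-172.3,40,72.2)
E
```

```text
yellow box 210 244 142 127 circ 280 307 72 cast [ 474.4 -171.8]
yellow box 243 164 76 64 circ 281 200 38 cast [ 487.2 -131.5]
red [ 328.8   94.2 5740.5] [ 529.8 -109.5]
at [ 473.1 -172.   159.6] [ 1.800e+02 -1.000e-02  7.222e+01] q7 -0.46 | shift [-1.000e-03 -1.000e-04  3.987e-01] turn [ 0.     -0.0001  0.0002] rows 2.9
```

Emit:
move_arm(rows="-0.001 0 0.05 0 0 0 1; -0.001 0 0.13 0 0 0 1; -0.001 0 0.22 0 0 0 1; -0.001 0 0.31 0 0 0 1; -0.001 0 0.36 0 0 0 1; -0.001 0 0.39 0 0 0 1; -0.001 0 0.4 0 0 0 1; -0.001 0 0.4 0 0 0 1; -0.001 0 0.4 0 0 0 1; -0.001 0 0.4 0 0 0 1; -0.001 0 0.4 0 0 0 1; -0.001 0 0.4 0 0 0 1")

```text
clock: 42.98
eef_pos: [473.3, -172.9, 40.4]
tool_rot: [3.14, 0.0, 1.26]
force: [1.0, -0.8, -0.5]
width: 53.0
gripper_force: 63.1
```

```bash
python3 - <<'E'
from h import *
s=read_state(); c=lid("yellow",s["eef_pos"][2]+38.1); 
g=cv2.cvtColor(c["img"],cv2.COLOR_RGB2GRAY)
t=np.array([np.cos(np.radians(72.2)),np.sin(np.radians(72.2))])
# pad's far edge: topmost yellow on the middle columns
H,S,V=cv2.split(c["hsv"]); m=(H>=21)&(H<=36)&(S>195)
for u in (270,280,290):
    r=np.where(m[150:235,u])[0]
    if len(r): print(u,150+r[0],cast(c,(u,150+r[0]),48)[:2]-30*t)
go(473,-172.3,34.5,72.2)
E
```

```text
yellow box 210 204 142 167 circ 281 287 84 cast [ 474.4 -173. ]
yellow box 66 12 57 92 circ 80 58 47 cast [443.5 -80.3]
270 205 [ 469.57083666 -172.67147767]
280 204 [ 473.79005459 -173.55952275]
290 205 [ 477.73715328 -175.29555467]
at [ 473.2 -172.9   40.3] [179.93   0.    72.17] q7 -0.62 | shift [ 0.0015 -0.0013  0.0192] turn [ 0.0008  0.     -0.0003] rows 0.1
```

Emit:
move_arm(rows="0.0015 0 0.005 0 0 0 1; 0.0015 0 0.01 0 0 0 1; 0.0015 0 0.015 0 0 0 1; 0.0015 0 0.019 0 0 0 1; 0.0015 0 0.019 0 0 0 1; 0.0015 0 0.019 0 0 0 1; 0.0015 0 0.019 0 0 0 1")

```text
clock: 43.62
eef_pos: [472.9, -172.1, 33.9]
tool_rot: [-3.141, 0.0, 1.26]
force: [-0.3, -0.2, 2.3]
width: 53.0
gripper_force: 63.4
```

Emit:
move_arm(rows="0 0 0 0 0 0 0; 0 0 0 0 0 0 -0.4; 0 0 0 0 0 0 -0.7; 0 0 0 0 0 0 -0.7; 0 0 0 0 0 0 -0.7; 0 0 -0.03 0 0 0 -0.7; 0 0 -0.1 0 0 0 -0.7; 0 0 -0.2 0 0 0 -0.7; 0 0 -0.3 0 0 0 -1; 0 0 -0.39 0 0 0 -1; 0 0 -0.39 0 0 0 -1; 0 0 -0.39 0 0 0 -1")

```text
clock: 44.62
eef_pos: [474.0, -172.6, 152.8]
tool_rot: [3.138, 0.0, 1.26]
force: [-1.0, 1.2, -0.6]
width: 85.5
gripper_force: 0.0
```

```bash
python3 - <<'E'
from h import *
lid("yellow",72); lid("green",72); go(577.8,-208.8,150,72.2)
E
```

```text
yellow box 241 178 76 73 circ 278 214 39 cast [ 473.4 -175. ]
green box 289 283 71 63 circ 324 313 36 cast [ 481.  -256.8]
at [ 472.3 -172.3  150.7] [-1.7995e+02  2.0000e-02  7.2180e+01] q7 -0.48 | shift [-0.0081  0.3721  0.002 ] turn [-0.0005  0.0003 -0.0003] rows 2.7
```

Yellow is seated in the same place as green was (278,214). Turn to red.

Emit:
move_arm(rows="0 0.06 0 0 0 0 -1; 0 0.14 0 0 0 0 -1; -0.005 0.22 0 0 0 0 -1; -0.008 0.3 0 0 0 0 -1; -0.008 0.35 0 0 0 0 -1; -0.008 0.372 0 0 0 0 -1; -0.008 0.372 0 0 0 0 -1; -0.008 0.372 0 0 0 0 -1; -0.008 0.372 0 0 0 0 -1; -0.008 0.372 0 0 0 0 -1; -0.008 0.372 0 0 0 0 -1; -0.008 0.372 0 0 0 0 -1")

```text
clock: 45.72
eef_pos: [578.1, -208.5, 151.2]
tool_rot: [3.142, 0.0, 1.26]
force: [-0.1, -0.2, -0.7]
width: 85.6
gripper_force: 0.0
```

```bash
python3 - <<'E'
from h import *
go(577.8,-208.8,77,71.5)
E
```

```text
at [ 578.1 -208.5  151.2] [1.80e+02 2.00e-02 7.22e+01] q7 -0.42 | shift [-0.001  -0.0005  0.2473] turn [0.     0.0002 0.0077] rows 1.8
```

Emit:
move_arm(rows="0 0 0.06 0 0 0.008 -1; 0 0 0.14 0 0 0.008 -1; 0 0 0.21 0 0 0.008 -1; 0 0 0.24 0 0 0.008 -1; 0 0 0.247 0 0 0.008 -1; 0 0 0.247 0 0 0.008 -0.3; 0 0 0.247 0 0 0.008 0.3; 0 0 0.247 0 0 0.008 0.7; 0 0 0.247 0 0 0.008 1; 0 0 0.247 0 0 0.008 1; 0 0 0.247 0 0 0.008 1; 0 0 0.247 0 0 0.008 1")

```text
clock: 46.72
eef_pos: [577.1, -208.2, 77.7]
tool_rot: [-3.139, 0.001, 1.247]
force: [-4.5, 1.5, 7.7]
width: 14.6
gripper_force: 58.5
```

Emit:
move_arm(rows="0 0 0 0 0 0 1; 0 0 0 0 0 -0.02 1; 0 0 0 0 0 -0.06 1; 0 0 0 0 0 -0.12 1; 0 0 0 0 0 -0.18 1; 0 0 0 0 0 -0.24 1; 0 0 0 0 0 -0.3 1; 0 0 0 0 0 -0.36 1; 0 0 0 0 0 -0.42 1; 0 0 0 0 0 -0.47 1; 0 0 0 0 0 -0.5 1; 0 0 0 0 0 -0.508 1")

```text
clock: 47.72
eef_pos: [576.3, -208.3, 77.7]
tool_rot: [-3.138, -0.002, 2.047]
force: [-7.1, 1.2, 9.6]
width: 14.3
gripper_force: 59.0
```

Emit:
move_arm(rows="0 0 0 0 0 0 1; 0 0 0 0 0 0 1; 0 0 0 0 0 0 1; 0 0 0 0 0 0 1; 0 0 0 0 0 0 0; 0 0 0 0 0 0 -1; 0 0 0 0 0 0 -1; 0 0 0 0 0 0 -1; 0 0 0 0 0 0 -1; 0 0 0 0 0 0 -1; 0 0 0 0 0 0 -1; 0 0 0 0 0 0 -1")

```text
clock: 48.72
eef_pos: [578.5, -208.6, 76.8]
tool_rot: [3.141, -0.0, 2.045]
force: [1.0, -1.1, -0.6]
width: 85.5
gripper_force: 0.0
```

Emit:
move_arm(rows="0 0 -0.08 0 0 0 -1; 0 0 -0.16 0 0 0 -1; 0 0 -0.25 0 0 0.05 -1; 0 0 -0.32 0 0 0.13 -1; 0 0 -0.36 0 0 0.21 -1; 0 0 -0.4 0 0 0.29 -1; 0 0 -0.4 0 0 0.37 -1; 0 0 -0.4 0 0 0.44 -1; 0 0 -0.4 0 0 0.49 -1; 0 0 -0.4 0 0 0.5 -1; 0 0 -0.4 0 0 0.5 -1")

```text
clock: 49.63
eef_pos: [578.5, -208.4, 196.9]
tool_rot: [3.142, 0.0, 1.262]
force: [0.1, 0.1, 0.2]
width: 85.5
gripper_force: 0.0
```

```bash
python3 - <<'E'
from h import *
topall()
go(441,182.5,150,72.2)
E
```

```text
green []
yellow [([367.0, 240.0, 296.0], 'z24', [480.0, -264.1], 'z48', [478.9, -259.8]), ([441.0, 197.0, 716.0], 'z24', [606.4, -481.5], 'z48', [603.2, -473.6])]
red [([213.0, 253.0, 255.0], 'z24', [441.0, 181.5], 'z48', [440.5, 178.5]), ([337.0, 242.0, 298.0], 'z24', [474.7, -176.2], 'z48', [473.7, -173.3])]
at [ 578.5 -208.4  196.8] [-180.      0.     72.32] q7 -0.39 | shift [ 1.1024 -0.8323  0.156 ] turn [-0.      0.      0.0013] rows 10.0
```

Emit:
move_arm(rows="0.06 -0.05 0 0 0 0 -1; 0.15 -0.12 0 0 0 0 -1; 0.26 -0.2 0 0 0 0 -1; 0.37 -0.28 0 0 0 0 -1; 0.48 -0.36 0 0 0 0 -1; 0.59 -0.44 0 0 0 0 -1; 0.7 -0.52 0 0 0 0 -1; 0.8 -0.6 0 0 0 0 -1; 0.88 -0.66 0 0 0 0 -1; 0.94 -0.7 0 0 0 0 -1; 0.94 -0.7 0 0 0 0 -1; 0.94 -0.7 0 0 0 0 -1")

```text
clock: 50.68
eef_pos: [464.5, 125.4, 197.0]
tool_rot: [3.141, -0.0, 1.265]
force: [0.2, -0.4, 0.9]
width: 85.2
gripper_force: 0.0
```

Emit:
move_arm(rows="0.04 -0.03 0.04 0 0 0 -1; 0.09 -0.07 0.09 0 0 0 -1; 0.14 -0.11 0.14 0 0 0 -1; 0.169 -0.132 0.157 0 0 0 -1; 0.169 -0.132 0.157 0 0 0 -1; 0.169 -0.132 0.157 0 0 0 -1; 0.169 -0.132 0.157 0 0 0 -1; 0.169 -0.132 0.157 0 0 0 -1; 0.169 -0.132 0.157 0 0 0 -1; 0.169 -0.132 0.157 0 0 0 -1; 0.169 -0.132 0.157 0 0 0 -1")

```text
clock: 51.6
eef_pos: [443.0, 184.1, 150.0]
tool_rot: [3.141, -0.0, 1.259]
force: [-0.7, 0.1, -0.3]
width: 85.4
gripper_force: 0.0
```

```bash
python3 - <<'E'
from h import *
lid("red",24);wdish("red",24); topall()
go(441.4,185,-14.5,72.2)
E
```

```text
red box 245 163 66 66 circ 277 195 33 cast [441.3 182.5]
red [ 277.7  195.4 3411. ] [441.3 184. ]
green [([386.0, 218.0, 312.0], 'z24', [545.0, -320.4], 'z48', [542.8, -315.2])]
yellow [([367.0, 240.0, 299.0], 'z24', [480.2, -263.9], 'z48', [479.0, -259.5]), ([441.0, 197.0, 716.0], 'z24', [606.4, -481.5], 'z48', [603.2, -473.6])]
red [([337.0, 242.0, 296.0], 'z24', [474.7, -176.4], 'z48', [473.7, -173.5])]
at [442.7 184.4 149.8] [ 1.7999e+02 -1.0000e-02  7.2180e+01] q7 -1.23 | shift [ 5.000e-04 -4.900e-03  5.478e-01] turn [ 0.0002 -0.0001 -0.0002] rows 3.9
```

Emit:
move_arm(rows="0.004 -0.005 0.08 0 0 0 -1; 0.004 -0.005 0.18 0 0 0 -1; 0.004 -0.005 0.28 0 0 0 -1; 0.004 -0.005 0.38 0 0 0 -1; 0.004 -0.005 0.46 0 0 0 -1; 0.004 -0.005 0.51 0 0 0 -1; 0.004 -0.005 0.54 0 0 0 -1; 0.004 -0.005 0.548 0 0 0 -1; 0.004 -0.005 0.548 0 0 0 -1; 0.004 -0.005 0.548 0 0 0 -1; 0.004 -0.005 0.548 0 0 0 -1")

```text
clock: 52.67
eef_pos: [442.3, 186.5, -13.7]
tool_rot: [3.14, -0.002, 1.26]
force: [-0.7, -0.3, -0.1]
width: 85.4
gripper_force: 0.0
```

```bash
python3 - <<'E'
from h import *
lid("red",24); go(441.4,185,-14.5,72.2)
E
```

```text
red box 207 234 142 137 circ 277 304 72 cast [442.2 186.4]
at [442.3 186.4 -13.7] [ 1.7992e+02 -8.0000e-02  7.2170e+01] q7 -1.5 | shift [-0.0054 -0.0015  0.0027] turn [ 0.0009 -0.0009 -0.0003] rows 0.0
```

Centred. Close and lift.

Emit:
move_arm(rows="0 0 0 0 0 0 -0.5; 0 0 0 0 0 0 -0.3; 0 0 0 0 0 0 -0.1; 0 0 0 0 0 0 0.2; 0 0 0 0 0 0 0.5; 0 0 0 0 0 0 1; 0 0 0 0 0 0 1; 0 0 0 0 0 0 1; 0 0 0 0 0 0 1; 0 0 0 0 0 0 1; 0 0 0 0 0 0 1")

```text
clock: 53.63
eef_pos: [441.9, 186.1, -13.8]
tool_rot: [3.14, -0.0, 1.26]
force: [-1.0, -0.3, 8.5]
width: 53.6
gripper_force: 61.6
```

Emit:
move_arm(rows="0 0 -0.04 0 0 0 1; 0 0 -0.12 0 0 0 1; 0 0 -0.22 0 0 0 1; 0 0 -0.32 0 0 0 1; 0 0 -0.42 0 0 0 1; 0 0 -0.51 0 0 0 1; 0 0 -0.56 0 0 0 1; 0 0 -0.57 0 0 0 1; 0 0 -0.57 0 0 0 1; 0 0 -0.57 0 0 0 1")

```text
clock: 54.47
eef_pos: [441.1, 185.4, 155.6]
tool_rot: [-3.141, 0.001, 1.26]
force: [0.3, 0.1, -0.7]
width: 53.2
gripper_force: 63.1
```

```bash
python3 - <<'E'
from h import *
lid("red",24+13.5+read_state()["eef_pos"][2]); go(659.6,117.4,157,72.2)
E
```

```text
red box 210 233 143 137 circ 280 304 72 cast [442.4 185.6]
at [440.8 185.4 155.2] [-1.7991e+02  1.0000e-01  7.2190e+01] q7 -1.25 | shift [ 0.0073  0.7639 -0.0072] turn [-0.001   0.0011 -0.0002] rows 5.5
```

Emit:
move_arm(rows="0 0.05 0 0 0 0 1; 0.001 0.13 0 0 0 0 1; 0.002 0.22 0 0 0 0 1; 0.003 0.32 0 0 0 0 1; 0.004 0.42 0 0 0 0 1; 0.005 0.52 0 0 0 0 1; 0.006 0.62 0 0 0 0 1; 0.007 0.7 0 0 0 0 1; 0.007 0.75 0 0 0 0 1; 0.007 0.764 0 0 0 0 1; 0.007 0.764 0 0 0 0 1; 0.007 0.764 0 0 0 0 1")

```text
clock: 55.52
eef_pos: [658.6, 118.8, 154.9]
tool_rot: [-3.139, 0.001, 1.261]
force: [0.2, -0.6, -0.4]
width: 52.8
gripper_force: 63.1
```

Emit:
move_arm(rows="0 0 0 0 0 0 1; 0 0 0 0 0 0 1; 0 0 0 0 0 0 1; 0 0 0 0 0 0 1; 0 0 0 0 0 0 1")

```text
clock: 55.93
eef_pos: [660.2, 118.2, 156.6]
tool_rot: [3.141, -0.0, 1.26]
force: [-0.6, -0.7, -0.5]
width: 53.3
gripper_force: 63.1
```

```bash
python3 - <<'E'
from h import *
lid("red",24+13.8+read_state()["eef_pos"][2]); go(659.6,117.4,106,72.2)
E
```

```text
red box 209 233 144 137 circ 281 304 72 cast [661.5 118.7]
at [660.3 118.  156.6] [179.98   0.    72.2 ] q7 -0.92 | shift [-0.0027 -0.0016  0.1685] turn [ 0.0002  0.     -0.    ] rows 1.2
```

Emit:
move_arm(rows="-0.003 -0.002 0.04 0 0 0 1; -0.003 -0.002 0.09 0 0 0 1; -0.003 -0.002 0.14 0 0 0 1; -0.003 -0.002 0.168 0 0 0 1; -0.003 -0.002 0.168 0 0 0 1; -0.003 -0.002 0.168 0 0 0 1; -0.003 -0.002 0.168 0 0 0 1; -0.003 -0.002 0.168 0 0 0 1; -0.003 -0.002 0.168 0 0 0 1; -0.003 -0.002 0.168 0 0 0 1; -0.003 -0.002 0.168 0 0 0 1; -0.003 -0.002 0.168 0 0 0 1")

```text
clock: 56.98
eef_pos: [659.7, 117.3, 106.2]
tool_rot: [3.141, -0.0, 1.26]
force: [0.1, -0.6, -0.2]
width: 53.0
gripper_force: 63.1
```

Emit:
move_arm(rows="0 0 0 0 0 0 1; 0 0 0 0 0 0 1; 0 0 0 0 0 0 1; 0 0 0 0 0 0 1; 0 0 0 0 0 0 1; 0 0 0 0 0 0 1; 0 0 0 0 0 0 1; 0 0 0 0 0 0 1; 0 0 0 0 0 0 1; 0 0 0 0 0 0 1; 0 0 0 0 0 0 1; 0 0 0 0 0 0 1")

```text
clock: 57.98
eef_pos: [659.5, 117.3, 105.9]
tool_rot: [3.142, -0.0, 1.26]
force: [0.2, -0.0, -0.2]
width: 53.1
gripper_force: 63.1
```

Emit:
move_arm(rows="0 0 0 0 0 0 1; 0 0 0 0 0 0 1; 0 0 0 0 0 0 1; 0 0 0 0 0 0 1; 0 0 0 0 0 0 1; 0 0 0 0 0 0 1; 0 0 0 0 0 0 1; 0 0 0 0 0 0 1; 0 0 0 0 0 0 1; 0 0 0 0 0 0 1; 0 0 0 0 0 0 1; 0 0 0 0 0 0 1")

```text
clock: 58.98
eef_pos: [659.6, 117.4, 105.9]
tool_rot: [3.142, -0.0, 1.26]
force: [-0.5, 0.8, -0.5]
width: 53.4
gripper_force: 63.1
```

Emit:
move_arm(rows="0 0 0 0 0 0 1; 0 0 0 0 0 0 1; 0 0 0 0 0 0 1; 0 0 0 0 0 0 1; 0 0 0 0 0 0 1; 0 0 0 0 0 0 1; 0 0 0 0 0 0 1; 0 0 0 0 0 0 1; 0 0 0 0 0 0 1; 0 0 0 0 0 0 1; 0 0 0 0 0 0 1; 0 0 0 0 0 0 1")

```text
clock: 59.98
eef_pos: [659.6, 117.4, 105.9]
tool_rot: [3.142, -0.0, 1.26]
force: [0.8, 0.4, -1.0]
width: 53.2
gripper_force: 63.1
```

Emit:
move_arm(rows="0 0 0 0 0 0 1; 0 0 0 0 0 0 1; 0 0 0 0 0 0 1; 0 0 0 0 0 0 1; 0 0 0 0 0 0 1")

```text
clock: 60.4
eef_pos: [659.6, 117.3, 105.9]
tool_rot: [3.142, 0.0, 1.26]
force: [-0.4, 0.4, -0.2]
width: 53.2
gripper_force: 63.1
```

```bash
python3 - <<'E'
from h import *
lid("red",144); go(473,-172.3,160,72.2)
E
```

```text
red box 209 233 144 137 circ 281 304 72 cast [660.9 118. ]
at [659.6 117.4 105.9] [180.    -0.    72.19] q7 -0.95 | shift [-1.1095 -0.2968 -0.1802] turn [ 0.     -0.     -0.0001] rows 8.4
```

Emit:
move_arm(rows="0 0 -0.06 0 0 0 1; 0 0 -0.14 0 0 0 1; -0.05 -0.01 -0.18 0 0 0 1; -0.14 -0.04 -0.18 0 0 0 1; -0.25 -0.07 -0.18 0 0 0 1; -0.37 -0.1 -0.18 0 0 0 1; -0.49 -0.13 -0.18 0 0 0 1; -0.6 -0.16 -0.18 0 0 0 1; -0.71 -0.19 -0.18 0 0 0 1; -0.8 -0.21 -0.18 0 0 0 1; -0.87 -0.23 -0.18 0 0 0 1; -0.9 -0.24 -0.18 0 0 0 1")

```text
clock: 61.45
eef_pos: [506.2, -121.4, 159.8]
tool_rot: [-3.14, 0.003, 1.256]
force: [-0.1, -0.2, -0.7]
width: 52.9
gripper_force: 63.1
```

Emit:
move_arm(rows="-0.04 -0.01 0 0 0 0 1; -0.1 -0.025 0 0 0 0 1; -0.16 -0.04 0 0 0 0 1; -0.2 -0.054 0 0 0 0 1; -0.21 -0.057 0 0 0 0 1; -0.21 -0.057 0 0 0 0 1; -0.21 -0.057 0 0 0 0 1; -0.21 -0.057 0 0 0 0 1; -0.21 -0.057 0 0 0 0 1; -0.21 -0.057 0 0 0 0 1; -0.21 -0.057 0 0 0 0 1")

```text
clock: 62.37
eef_pos: [473.2, -171.8, 159.9]
tool_rot: [3.141, -0.0, 1.261]
force: [-0.0, -0.3, -0.4]
width: 53.3
gripper_force: 63.1
```

```bash
python3 - <<'E'
from h import *
s=read_state(); lid("red",s["eef_pos"][2]+37.8); go(473,-172.2,40,72.2)
E
```

```text
red box 210 232 142 138 circ 280 304 72 cast [ 474.4 -171.7]
red box 243 162 77 67 circ 281 200 39 cast [ 487.2 -132. ]
at [ 473.1 -172.   159.9] [ 1.7999e+02 -1.0000e-02  7.2230e+01] q7 -0.51 | shift [-8.000e-04 -3.000e-04  3.998e-01] turn [ 0.0001 -0.0001  0.0004] rows 2.9
```

Emit:
move_arm(rows="-0.001 0 0.05 0 0 0 1; -0.001 0 0.13 0 0 0 1; -0.001 0 0.22 0 0 0 1; -0.001 0 0.31 0 0 0 1; -0.001 0 0.36 0 0 0 1; -0.001 0 0.39 0 0 0 1; -0.001 0 0.4 0 0 0 1; -0.001 0 0.4 0 0 0 1; -0.001 0 0.4 0 0 0 1; -0.001 0 0.4 0 0 0 1; -0.001 0 0.4 0 0 0 1; -0.001 0 0.4 0 0 0 1")

```text
clock: 63.42
eef_pos: [473.3, -173.0, 40.7]
tool_rot: [3.14, 0.0, 1.26]
force: [-0.6, -0.1, 0.1]
width: 52.9
gripper_force: 63.1
```

```bash
python3 - <<'E'
from h import *
s=read_state(); c=lid("red",s["eef_pos"][2]+37.8); 
go(473,-172.2,34.6,72.2)
E
```

```text
red box 210 203 142 167 circ 281 286 84 cast [ 474.4 -172.8]
at [ 473.2 -173.    40.5] [179.93   0.    72.18] q7 -0.68 | shift [ 0.0023 -0.0013  0.0197] turn [ 0.0008  0.     -0.0002] rows 0.1
```

Same pixels as yellow had; release the same way.

Emit:
move_arm(rows="0.0015 0 0.005 0 0 0 1; 0.0015 0 0.01 0 0 0 1; 0.0015 0 0.015 0 0 0 1; 0.0015 0 0.019 0 0 0 1; 0.0015 0 0.019 0 0 0 1; 0.0015 0 0.019 0 0 0 1; 0.0015 0 0.019 0 0 0 1")

```text
clock: 64.05
eef_pos: [472.8, -172.3, 34.3]
tool_rot: [-3.141, 0.0, 1.26]
force: [0.6, -0.3, 2.4]
width: 53.4
gripper_force: 63.5
```

Emit:
move_arm(rows="0 0 0 0 0 0 0; 0 0 0 0 0 0 -0.4; 0 0 0 0 0 0 -0.7; 0 0 0 0 0 0 -0.7; 0 0 0 0 0 0 -0.7; 0 0 -0.03 0 0 0 -0.7; 0 0 -0.1 0 0 0 -0.7; 0 0 -0.2 0 0 0 -0.7; 0 0 -0.3 0 0 0 -1; 0 0 -0.39 0 0 0 -1; 0 0 -0.39 0 0 0 -1; 0 0 -0.39 0 0 0 -1")

```text
clock: 65.05
eef_pos: [473.9, -172.8, 153.1]
tool_rot: [3.138, 0.0, 1.259]
force: [-1.3, 0.5, -0.2]
width: 85.4
gripper_force: 0.0
```

```bash
python3 - <<'E'
from h import *
lid("red",72); go(577.8,-208.6,150,117)
E
```

```text
red box 240 163 79 89 circ 279 207 44 cast [ 473.6 -175. ]
at [ 472.8 -172.7  151.8] [1.7995e+02 3.0000e-02 7.2170e+01] q7 -0.53 | shift [-0.0069  0.3699  0.0062] turn [ 4.000e-04  6.000e-04 -4.981e-01] rows 6.3
```

Emit:
move_arm(rows="0 0.06 0 0 0 -0.07 -1; 0 0.14 0 0 0 -0.14 -1; -0.005 0.22 0 0 0 -0.21 -1; -0.007 0.3 0 0 0 -0.28 -1; -0.007 0.35 0 0 0 -0.35 -1; -0.007 0.37 0 0 0 -0.42 -1; -0.007 0.37 0 0 0 -0.48 -1; -0.007 0.37 0 0 0 -0.498 -1; -0.007 0.37 0 0 0 -0.498 -1; -0.007 0.37 0 0 0 -0.498 -1; -0.007 0.37 0 0 0 -0.498 -1; -0.007 0.37 0 0 0 -0.498 -1")

```text
clock: 66.1
eef_pos: [577.7, -208.2, 151.2]
tool_rot: [-3.141, 0.0, 2.041]
force: [0.9, -0.1, 0.5]
width: 85.7
gripper_force: 0.0
```

```bash
python3 - <<'E'
from h import *
go(577.8,-208.6,77,116.7)
E
```

```text
at [ 577.7 -208.2  151.2] [-1.7997e+02  1.0000e-02  1.1697e+02] q7 0.18 | shift [-1.400e-03 -2.000e-04  2.473e-01] turn [-0.0003  0.0001  0.003 ] rows 1.8
```

Emit:
move_arm(rows="0 0 0.06 0 0 0.003 -1; 0 0 0.14 0 0 0.003 -1; 0 0 0.21 0 0 0.003 -1; 0 0 0.24 0 0 0.003 -1; 0 0 0.247 0 0 0.003 -1; 0 0 0.247 0 0 0.003 -0.3; 0 0 0.247 0 0 0.003 0.3; 0 0 0.247 0 0 0.003 0.7; 0 0 0.247 0 0 0.003 1; 0 0 0.247 0 0 0.003 1; 0 0 0.247 0 0 0.003 1; 0 0 0.247 0 0 0.003 1")

```text
clock: 67.1
eef_pos: [576.9, -209.2, 78.0]
tool_rot: [-3.139, 0.001, 2.037]
force: [-4.1, -0.9, 6.5]
width: 14.5
gripper_force: 58.6
```

Emit:
move_arm(rows="0 0 0 0 0 0 1; 0 0 0 0 0 0.02 1; 0 0 0 0 0 0.06 1; 0 0 0 0 0 0.12 1; 0 0 0 0 0 0.18 1; 0 0 0 0 0 0.24 1; 0 0 0 0 0 0.3 1; 0 0 0 0 0 0.36 1; 0 0 0 0 0 0.42 1; 0 0 0 0 0 0.47 1; 0 0 0 0 0 0.5 1; 0 0 0 0 0 0.5 1")

```text
clock: 68.1
eef_pos: [576.7, -209.3, 78.0]
tool_rot: [-3.14, 0.003, 1.249]
force: [-3.9, -1.7, 5.7]
width: 13.8
gripper_force: 58.8
```

Emit:
move_arm(rows="0 0 0 0 0 0 1; 0 0 0 0 0 0.02 1; 0 0 0 0 0 0.06 1; 0 0 0 0 0 0.12 1; 0 0 0 0 0 0.18 1; 0 0 0 0 0 0.24 1; 0 0 0 0 0 0.3 1; 0 0 0 0 0 0.36 1; 0 0 0 0 0 0.42 1; 0 0 0 0 0 0.47 1; 0 0 0 0 0 0.5 1; 0 0 0 0 0 0.5 1")

```text
clock: 69.1
eef_pos: [576.6, -209.1, 78.0]
tool_rot: [3.141, 0.003, 0.464]
force: [-4.3, -1.1, 5.8]
width: 14.4
gripper_force: 58.9
```

```bash
python3 - <<'E'
from h import *
go(577.8,-208.6,77,-17.8); s=read_state(); print(s["width"],s["force"],s["torque"])
E
```

```text
at [ 576.6 -209.1   78. ] [1.7997e+02 1.6000e-01 2.6600e+01] q7 -1.14 | shift [0.0043 0.0001 0.0033] turn [0.001  0.0016 0.4933] rows 6.2
14.380193307550206 [-4.25814374 -1.09391781  5.76173466] [-0.23313645  0.88759656 -0.00966475]
```

Emit:
move_arm(rows="0 0 0 0 0 0 1; 0 0 0 0 0 0.02 1; 0 0 0 0 0 0.06 1; 0 0 0 0 0 0.12 1; 0 0 0 0 0 0.18 1; 0 0 0 0 0 0.24 1; 0 0 0 0 0 0.3 1; 0 0 0 0 0 0.36 1; 0 0 0 0 0 0.42 1; 0 0 0 0 0 0.47 1; 0 0 0 0 0 0.493 1; 0 0 0 0 0 0.493 1")

```text
clock: 70.1
eef_pos: [576.6, -209.0, 78.0]
tool_rot: [3.14, 0.002, -0.31]
force: [-3.5, -0.6, 6.8]
width: 14.4
gripper_force: 59.0
```

Emit:
move_arm(rows="0 0 0 0 0 0 1; 0 0 0 0 0 0 1; 0 0 0 0 0 0 1; 0 0 0 0 0 0 1; 0 0 0 0 0 0 0; 0 0 0 0 0 0 -1; 0 0 0 0 0 0 -1; 0 0 0 0 0 0 -1; 0 0 0 0 0 0 -1; 0 0 0 0 0 0 -1; 0 0 0 0 0 0 -1; 0 0 0 0 0 0 -1")

```text
clock: 71.1
eef_pos: [578.0, -208.2, 77.1]
tool_rot: [-3.142, 0.0, -0.308]
force: [-0.4, 0.6, -0.9]
width: 85.6
gripper_force: 0.0
```

Emit:
move_arm(rows="0 0 -0.08 0 0 0 -1; 0 0 -0.16 0 0 0 -1; 0 0 -0.25 0 0 0 -1; 0 0 -0.32 0 0 0 -1; 0 0 -0.36 0 0 0 -1; 0 0 -0.4 0 0 0 -1; -0.05 0.1 -0.4 0 0 0 -1; -0.1 0.2 -0.4 0 0 0 -1; -0.12 0.25 -0.4 0 0 0 -1; -0.12 0.25 -0.4 0 0 0 -1; -0.12 0.25 -0.4 0 0 0 -1; -0.12 0.25 -0.4 0 0 0 -1")

```text
clock: 72.1
eef_pos: [521.8, -267.8, 197.2]
tool_rot: [-3.14, -0.001, -0.307]
force: [0.1, -0.1, 0.8]
width: 85.5
gripper_force: 0.0
```

```bash
python3 - <<'E'
from h import *
c=topall(); cv2.imwrite("pics/fin.png",cv2.resize(c["img"][140:290,130:410,::-1],None,fx=2.8,fy=2.8,interpolation=2))
E
```

```text
green [([315.0, 222.0, 282.0], 'z24', [531.3, -112.8], 'z48', [529.3, -111.0])]
yellow [([307.0, 190.0, 72.0], 'z24', [625.3, -92.1], 'z48', [621.7, -90.6])]
red [([332.0, 171.0, 250.0], 'z24', [683.6, -165.7], 'z48', [679.1, -163.0])]
```

View pics/fin.png

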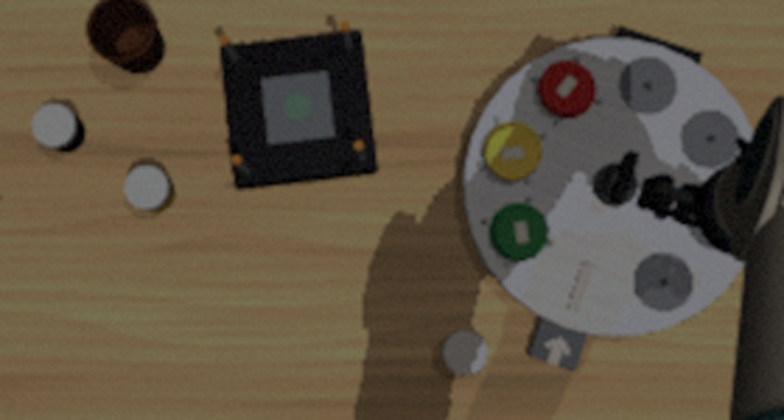

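All three dishes lie in their own pockets (518,232), (512,152) and (567,88). The white bar is at the arrow, and the arm is clear. Handing in.

```bash
python3 -c "
from cell import *
print(finish_job())"
```

```text
the job is handed in; nothing more can be done
None
```

The green, yellow and red dishes were each held still over the reader for over three seconds and loaded in that order into their own pockets; the table is back home, the jars and other things were not touched, and I handed the job in at about 72 s; the hand-in gave no verdict.

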